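Finish oiling the slate boards: square them up, hang the masher, stopper the oil jars

TASK

The slate serving boards on the table have just been oiled, so do not touch them with the gripper: with the square-footed masher held in the gripper, push each of the two slates snugly into its own wooden corner stop so that it touches both lips along its edges. Only then hang the masher by its collar on the free middle pair of prongs of the rack, without knocking the two utensils beside it, and put every stopper that is standing on the table upright and fully home into an oil jar of its own (before or after, as you like). Two or three stoppers are out; leave the mug and the cactus where they are, and put right anything that gets knocked out of place.

Things in the scene. Friction and masses are not known exactly. Their poses are not given: they have to be found in the camera images.
- slate_a_c (a point): centre of the left dark slate board, a loose plain slab 110 (its x) x 90 (its y) x 12 mm, 0.22 to 0.36 kg, sliding at 2 to 5 N, flat on the table; this point is 6 mm up. Home is stop_a, the 110 mm side along the stop's x (a half turn is alike): centre then at x -55, y -45 mm from stop_a_corner in its axes
- stop_a_corner (a point): left corner stop: a fixed L of dark wood lips 20 mm high, 18 mm thick. This point: the inner corner, at table height; axes of the stop. The far lip's inner face is x = 0, 90 mm long from the corner towards -y; the left (+y) lip's inner face is y = 0, 100 mm long towards -x. The slate lies on the -x, -y side
- slate_b_c (a point): centre of the right dark slate board, a loose plain slab 110 (its x) x 90 (its y) x 12 mm, 0.22 to 0.36 kg, sliding at 2 to 5 N, flat on the table; this point is 6 mm up. Home is stop_b, the 110 mm side along the stop's x (a half turn is alike): centre then at x -55, y +45 mm from stop_b_corner in its axes
- stop_b_corner (a point): right corner stop: a fixed L of dark wood lips 20 mm high, 18 mm thick. This point: the inner corner, at table height; axes of the stop. The far lip's inner face is x = 0, 90 mm long from the corner towards +y; the right (-y) lip's inner face is y = 0, 100 mm long towards -x. The slate lies on the -x, +y side
- masher_grip (a point): centre of the wooden handle, a block 24 (x) x 36 (y) x 55 (z) mm, of the masher (0.3 kg, 145 mm tall; z up), which stands upright on the table on its flat steel foot 50 (x) x 80 (y) x 12 mm, centred below the handle. This point is 117.5 mm above the foot's underside; the handle spans 90 to 145 mm, the collar 72 to 80 mm, between them a 10 mm stem. A half turn is alike
- masher_collar (a point): centre of the underside of the masher's round collar (40 mm across, 8 mm thick), 72 mm above the foot's underside and 45.5 mm below masher_grip; same axes. A 10 mm stem joins it to the foot
- rack_free (a point): where the collar's underside belongs, on the free middle prongs of the fixed rack; 115 mm up = prong tops = top of the rail. Axes: x into the rail, 37 mm away, y along it. Two prongs 8 mm thick, 18 mm apart, reach 75 mm from the rail to -x, tips turned up 14 mm. Bring the stem in between from -x, collar above the tips, foot's 80 mm side along y, then lower. Neighbours hang 85 mm to either side
- round_masher_collar (a point): centre of the collar's underside of a small masher with a round foot 50 mm across, hanging loose on an outer pair of prongs left or right of the free one, its handle ending 48 mm above the prongs; leave it undisturbed
- scraper_collar (a point): centre of the collar's underside of a scraper with a blade 46 mm wide, hanging loose on an outer pair of prongs left or right of the free one, its handle ending 48 mm above the prongs; leave it undisturbed
- jar0_mouth (a point): centre of the rim, 120 mm above the table, of the right one of three alike amber oil jars fixed in a row in a wooden caddy (280 x 100 mm), 85 mm apart along the caddy's y (axes are the caddy's, z up). Body 74 mm across; neck bore 38 mm across, 30 mm deep, neck 49 mm outside
- stopper0_c (a point): centre of a loose tapered cork stopper, 60 g, 50 mm tall, standing upright on the table (this point 25 mm up): plug 28 mm across at the foot, 35 mm at 26 mm up, then a round head 46 mm across, 24 mm high, whose underside rests on the rim when home (this point then 1 mm below the rim). All alike, fit any jar. May be absent
- jar1_mouth (a point): centre of the rim, 120 mm above the table, of the middle one of three alike amber oil jars fixed in a row in a wooden caddy (280 x 100 mm), 85 mm apart along the caddy's y (axes are the caddy's, z up). Body 74 mm across; neck bore 38 mm across, 30 mm deep, neck 49 mm outside
- stopper1_c (a point): centre of a loose tapered cork stopper, 60 g, 50 mm tall, standing upright on the table (this point 25 mm up): plug 28 mm across at the foot, 35 mm at 26 mm up, then a round head 46 mm across, 24 mm high, whose underside rests on the rim when home (this point then 1 mm below the rim). All alike, fit any jar. May be absent
- jar2_mouth (a point): centre of the rim, 120 mm above the table, of the left one of three alike amber oil jars fixed in a row in a wooden caddy (280 x 100 mm), 85 mm apart along the caddy's y (axes are the caddy's, z up). Body 74 mm across; neck bore 38 mm across, 30 mm deep, neck 49 mm outside
- stopper2_c (a point): centre of a loose tapered cork stopper, 60 g, 50 mm tall, standing upright on the table (this point 25 mm up): plug 28 mm across at the foot, 35 mm at 26 mm up, then a round head 46 mm across, 24 mm high, whose underside rests on the rim when home (this point then 1 mm below the rim). All alike, fit any jar. May be absent
- mug_c (a point): centre of a white mug, 76 mm across, 85 mm tall; a bystander, leave alone
- cactus_c (a point): point 45 mm up on the axis of a small potted cactus, 60 mm across, 90 mm tall; a bystander, leave alone
Things that resemble listed ones, but are neither listed nor needed, are in the scene too. What is shaped like the part that bears stopper0_c but pink is not meant. What is shaped like the part that bears masher_grip but purple is not meant.

How it is judged:
By the outcome, as a careful person would: the job done as asked, in the order asked, and still so for the second after the job is handed in, with the robot touching nothing.
Of stopper0, stopper1, stopper2 only 2 to 3 are there at a start; the rules pass over those that are not, and their reading is None.
At some moment in a run one of slate_a, slate_b may be knocked a few centimetres aside while the robot is not near it.
It also fails if it takes over 210 s, if anything falls off the work surface, if the arm or the gripper's body presses on something with over 40 N, if the wrist force passes 120 N, or if a joint passes its speed limit or range.

ROBOT

A 6-joint arm with a two-finger parallel gripper is mounted at the origin on the work surface. World frame = base frame: x ahead of the robot, y to its left, z up, the work surface at z = 0. Lengths are in m, angles in rad, forces in N, time in s.
With the tool pointing down it reaches from about 0.35 to 0.775 m from the base axis. Payload 7.3 kg.
Tool frame: the origin (TCP) lies at the centre of the arm's flange, where the gripper is bolted on; the fingertips stand 178 mm ahead of it and the grasp point (between the pads) lies robot.pinch_z ahead of it (robot.pinch_z is the distance from the TCP to the grasp point, in m); x points along the fingers, z is the direction in which the jaws open and shut, and the axes are right-handed (so a half turn about x gives the same grasp; the last joint's range is limited). The gripper opens to 92 mm and grips with 3 to 60 N. Pads are 19 mm wide; open, the fingers measure 130 mm over their backs; the gripper's body (75 mm by 190 mm) begins 47 mm behind the grasp point.
Start: joints at [-1.376, 0.342, 1.524, -0, 1.275, -0.146], TCP at [0.175, -0.495, 0.405] pointing down, gripper open.
Joint ranges: [-2.53, 2.53], [-0.77, 2.02], [0.04, 2.7], [-1, 4.14], [0.28, 2.66], [-3.11, 3.11]. Speed limits (rad/s): [2.57, 2.57, 3.14, 3.14, 3.14, 3.14].

INTERFACE

Orientations are given as [roll, pitch, yaw] about the fixed x, y, z axes, in that order (R = Rz(yaw) Ry(pitch) Rx(roll)).
In Python, from cell import robot gives the robot as it stands.
- The arm moves only by the shell command python3 -m jog 'ROWS' [FORCE]. ROWS is JSON, a list of rows, each an object of numbers: "fingers": the closure, from 0 (fully open) to 1 (shut); "x", "y", "z": the shift along the tool's x, y, z in cm; "spin": the turn about the tool's x in degrees. A call has 1 to 5 rows; each row is the pose to reach, as a shift and turn from the pose commanded when the call began, along the tool's axes at that moment; what a row does not reach only later rows make up. A row lasts 1/8 s, in which the tool goes at most 62.5 mm and 10.7 degrees, less where a joint would pass 70% of its speed; a pose out of reach is approached as far as the arm can. A call with a gripper value outside its range is refused whole. The fingers move at their own pace and stop on an object; FORCE is the grip in N (left out, the last holds). Time passes only in rows, so rows that repeat a pose let the fingers close. It gives the time, the measured TCP pose, the force and the opening at its end, in the units of the state.
- robot.observe(): the state, without advancing time (a new reading comes with each control period).
- robot.read_camera(name): name is "side" or "top"; returns a dict with "color" (480x640x3 uint8, red, green, blue), "mtx" (3x3 intrinsics, pixels), "view" (4x4, takes a point from world to camera coordinates). Camera axes: x right, y down, z forward; pixel columns grow to the right and rows downward; lengths in m; the calibration is good to about 2 mm. A picture is of the moment at which its call begins. There is no depth.
- robot.hand_in(): hands the job in, once; it reports no verdict.
Trained networks look in a picture, given as the dict that the camera call returned (one of the last four; its "shot" number tells which), for a name from the list of things; names that differ only in an ending like _2 or _b are one class to them, and where a whole thing is asked for, a point or a joint stands for the part that bears it (a point fixed in the world has none). Each returns a list of dicts, best first, with "conf" (0 to 1); they miss things now and then, are a little off and sometimes report something else, mostly with a low value. They report only what shows in the picture. A call takes as long as a camera call. They do not tell look-alikes from the thing itself.
- robot.look_for(target, picture): "xy" ([column, row] in pixels, amid what is visible of it).
The state is a dict: "time": time; "qpos": joint angles; "qvel": joint speeds; "joint_efforts": joint torques, N m; "tool_pos": TCP position; "tool_rot": TCP orientation; "contact_force": force on the tool from outside, world axes, zero at the start; "torque": the same for the moment, N m; "opening": finger opening in m.
Only numpy, scipy, OpenCV 4.12 (cv2) and the standard library are available. Lean on these libraries where they do the work, as an engineer would, in place of code of your own. Each camera call takes 0.05 s, during which the arm holds its last target. There are 200 camera calls.

## Working session

There is one attempt and no reset: what is moved stays moved. The work goes in short steps, Python scripts to look and compute and a shell command to move; the robot and the scene stay as the last step left them, time stands still between calls to the robot, and variables do not carry over. Pictures are saved under pics/ and viewed, on a budget of 14 in all, crops included, one or two more only if the job needs it, and the job is handed in when it is done.

```bash
ls; mkdir -p pics; cat > h.py <<'E'
import numpy as np, cv2
from cell import robot
def snap(n, save=None):
    p=robot.read_camera(n)
    if save: cv2.imwrite('pics/'+save+'.png', cv2.cvtColor(np.asarray(p['color']),cv2.COLOR_RGB2BGR))
    return p
def ray(p,uv):
    V=np.array(p['view']);K=np.array(p['mtx'])
    R=V[:3,:3];t=V[:3,3]
    d=R.T@np.linalg.inv(K)@np.array([uv[0],uv[1],1.]); return -R.T@t,d
def atz(p,uv,z):
    c,d=ray(p,uv); return c+d*(z-c[2])/d[2]
def proj(p,X):
    V=np.array(p['view']);K=np.array(p['mtx']); q=K@(V[:3,:3]@np.array(X)+V[:3,3]); return q[:2]/q[2]
def tri(rs):
    A=np.zeros((3,3));b=np.zeros(3)
    for c,d in rs:
        d=d/np.linalg.norm(d);M=np.eye(3)-np.outer(d,d);A+=M;b+=M@c
    return np.linalg.solve(A,b)
E
python3 - <<'E'
from h import *
s=robot.observe(); print(s, robot.pinch_z)
names="slate_a_c stop_a_corner stop_b_corner masher_grip masher_collar rack_free round_masher_collar scraper_collar jar0_mouth jar1_mouth jar2_mouth stopper0_c mug_c cactus_c".split()
for c in ("top","side"):
    p=snap(c,c+'0'); V=np.array(p['view']); print(c,"cam at",-V[:3,:3].T@V[:3,3], "axis",V[2,:3], p['mtx'][0])
    for n in names:
        for r in robot.look_for(n,p)[:4]:
            print(n,[round(float(a)) for a in r['xy']],round(r['conf'],2),np.round(atz(p,r['xy'],0.0),3)[:2])
E
```

```text
pics
{'time': 0.0, 'qpos': array([-1.37603389e+00,  3.42729678e-01,  1.52501852e+00, -6.21856011e-06,
        1.27539734e+00, -1.46011223e-01]), 'qvel': array([ 3.63116249e-04,  8.09282157e-04,  7.57927890e-06, -1.30436965e-03,
        1.72323917e-04,  8.13276758e-04]), 'joint_efforts': array([-5.49730557e-04, -4.31249356e+01, -2.44225127e+01,  7.17373495e-02,
        5.60529158e-02, -1.02998079e-04]), 'tool_pos': array([ 0.17545192, -0.49467205,  0.40404061]), 'tool_rot': array([2.99941066, 1.56924343, 1.76938981]), 'contact_force': array([ 0.36825314,  0.01170351, -0.23970058]), 'torque': array([-0.05579859, -0.00383578, -0.03030517]), 'opening': 0.09197383797810879} 0.1592
top cam at [0.31164471 0.02002515 1.18800856] axis [ 0.21044302  0.01083734 -0.97754605] [561.36441193   0.         312.84905962]
slate_a_c [189, 258] 0.69 [0.517 0.298]
stop_a_corner [144, 223] 0.84 [0.589 0.403]
stop_b_corner [344, 232] 0.69 [ 0.591 -0.034]
masher_grip [250, 358] 0.73 [0.314 0.151]
masher_grip [250, 293] 0.6 [0.448 0.161]
masher_grip [506, 208] 0.29 [ 0.663 -0.385]
masher_collar [253, 357] 0.7
[... 1032 characters left out ...]
[0.58  0.392]
masher_grip [306, 311] 0.81 [0.463 0.137]
masher_grip [350, 343] 0.58 [0.333 0.13 ]
masher_collar [354, 344] 0.98 [0.327 0.127]
masher_collar [307, 310] 0.85 [0.463 0.134]
rack_free [382, 158] 0.78 [ 0.695 -0.44 ]
round_masher_collar [411, 159] 0.95 [ 0.622 -0.494]
scraper_collar [350, 160] 0.84 [ 0.761 -0.364]
scraper_collar [315, 279] 0.6 [0.513 0.055]
jar0_mouth [410, 222] 0.57 [ 0.457 -0.262]
jar1_mouth [413, 223] 0.58 [ 0.45  -0.265]
jar2_mouth [414, 225] 0.95 [ 0.444 -0.261]
stopper0_c [215, 280] 0.78 [0.693 0.223]
stopper0_c [186, 266] 0.55 [0.786 0.244]
stopper0_c [349, 154] 0.18 [ 0.783 -0.385]
mug_c [282, 204] 0.6 [ 0.772 -0.081]
cactus_c [230, 229] 0.88 [0.804 0.085]
```

View pics/top0.png

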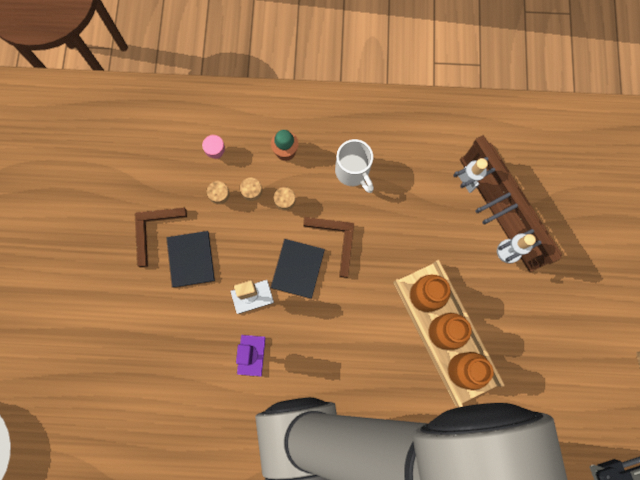

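View pics/side0.png

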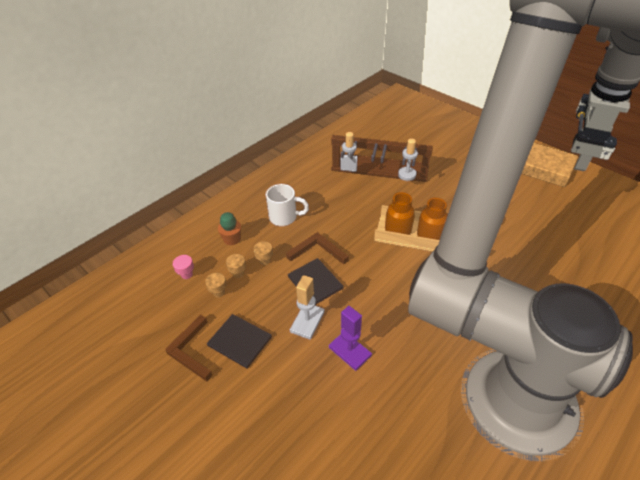

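Top view: slates at (191,259) and (299,268), real masher at about (250,294), purple decoy at (251,355). Three corks stand at (217,191), (250,187) and (285,197), with the pink decoy at (213,146). Jar rims are at about (431,292), (453,331) and (473,370), and the free prongs at about (497,207). The side view agrees. Next I'll measure with colour masks.

```bash
cat >> h.py <<'E'
def ortho(p,z,x0=.25,x1=.85,y0=-.5,y1=.45,s=.001):
    # row i -> x = x1 - i*s ; col j -> y = y1 - j*s
    W=int((y1-y0)/s);H=int((x1-x0)/s)
    src=np.float32([[0,0],[W,0],[W,H],[0,H]])
    wc=[(x1,y1),(x1,y0),(x0,y0),(x0,y1)]
    dst=np.float32([proj(p,(a,b,z)) for a,b in wc])
    M=cv2.getPerspectiveTransform(src,dst)
    return cv2.warpPerspective(np.asarray(p['color']),M,(W,H),flags=cv2.INTER_LINEAR|cv2.WARP_INVERSE_MAP)
def hsv(p): return cv2.cvtColor(np.asarray(p['color']),cv2.COLOR_RGB2HSV)
def o2w(c,x1=.85,y1=.45,s=.001): return np.array([x1-c[1]*s,y1-c[0]*s])
E
python3 - <<'E'
from h import *
top=snap('top');side=snap('side')
h=hsv(top)
for n,(u,v) in dict(slateA=(191,259),slateB=(299,268),lipA=(142,245),lipA2=(170,213),lipB=(347,255),lipB2=(325,224),foot=(262,296),foot2=(240,303),handle=(244,290),cork=(217,189),cork2=(250,187),rim=(431,288),table=(220,240),table2=(380,250),shadow=(320,367),rail=(520,210)).items(): print(n,top['color'][v,u],h[v,u])
for nm,p in(('top',top),('side',side)):
    o=ortho(p,0.012); H=cv2.cvtColor(o,cv2.COLOR_RGB2HSV)
    m=((H[...,2]<75)&(H[...,1]<110)).astype('uint8'); m=cv2.morphologyEx(m,cv2.MORPH_OPEN,np.ones((5,5)))
    n,l,st,ce=cv2.connectedComponentsWithStats(m)
    for i in range(1,n):
        if 3000<st[i,4]<20000:
            c,_=cv2.findContours((l==i).astype('uint8'),0,2); r=cv2.minAreaRect(c[0]); print(nm,'slate?',st[i,4],o2w(r[0]),r[1:],)
    m=((H[...,1]<60)&(H[...,2]>90)).astype('uint8')
    m=cv2.morphologyEx(m,cv2.MORPH_OPEN,np.ones((5,5)))
    n,l,st,ce=cv2.connectedComponentsWithStats(m)
    for i in range(1,n):
        if 1000<st[i,4]<20000:
            c,_=cv2.findContours((l==i).astype('uint8'),0,2); r=cv2.minAreaRect(c[0]); print(nm,'grey',st[i,4],o2w(r[0]),r[1:])
    o=cv2.cvtColor(ortho(p,0.0),cv2.COLOR_RGB2BGR)
    if nm=='top': cv2.imwrite('pics/o_top.png',o[:400,0:500] if 0 else cv2.resize(o[100:420,30:430],(800,640))[:600])
E
```

```text
slateA [55 59 62] [103  29  62]
slateB [56 61 64] [101  32  64]
lipA [117  72  46] [ 11 155 117]
lipA2 [118  73  50] [ 10 147 118]
lipB [116  73  49] [ 11 147 116]
lipB2 [119  77  51] [ 11 146 119]
foot [208 212 215] [103   8 215]
foot2 [223 226 227] [ 98   4 227]
handle [239 205 142] [ 19 103 239]
cork [228 180 120] [ 17 121 228]
cork2 [224 175 116] [ 16 123 224]
rim [187 108  46] [ 13 192 187]
table [155 111  68] [ 15 143 155]
table2 [163 114  71] [ 14 144 163]
shadow [132  92  58] [ 14 143 132]
rail [90 57 37] [ 11 150  90]
top slate? 9703 [0.51358517 0.29160011] ((109.71646118164062, 89.69075775146484), 77.96940612792969)
top slate? 9411 [0.50452634 0.06284372] ((88.15557861328125, 108.71383666992188), 12.23611068725586)
top grey 7848 [ 0.74107153 -0.04814676] ((122.1986312866211, 83.13180541992188), 88.45184326171875)
top grey 2130 [ 0.73129505 -0.30857861] ((51.499122619628906, 64.62528991699219), 47.202598571777344)
top grey 2714 [ 0.57026413 -0.3960755 ] ((51.4781494140625, 78.28563690185547), 60.945396423339844)
top grey 3173 [0.44013507 0.15550366] ((52.030372619628906, 81.67658233642578), 70.01689147949219)
side slate? 9655 [0.51256177 0.29423518] ((109.28567504882812, 89.54296875), 78.1469955444336)
side slate? 6876 [0.50284589 0.0649848 ] ((88.06663513183594, 109.40435791015625), 11.72511100769043)
side grey 13672 [ 0.75578297 -0.08347009] ((112.75946807861328, 173.91183471679688), 36.469234466552734)
side grey 5926 [ 0.76899972 -0.36357373] ((53.68915939331055, 152.2689971923828), 51.546287536621094)
side grey 4575 [ 0.60209264 -0.4489812 ] ((54.07377243041992, 142.70852661132812), 60.113468170166016)
side grey 4886 [0.44950467 0.14948743] ((66.95895385742188, 109.35736846923828), 69.62356567382812)
side grey 12185 [ 0.298 -0.106] ((94.0, 184.0), 90.0)
```

View pics/o_top.png

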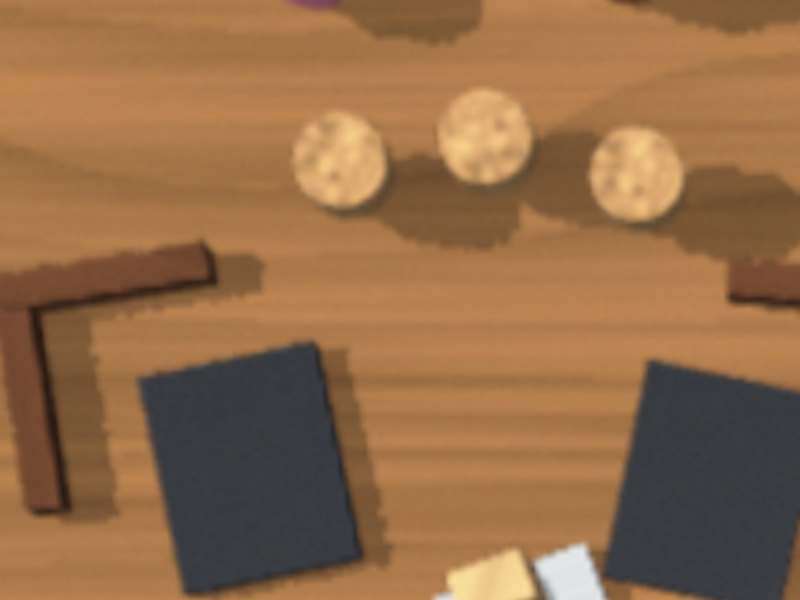

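The ortho crop shows stop A's inner corner at about (38,305) in the crop, three corks, and clean slate edges. Next I'll fit box models of the slates, stops and masher handle in both views, and look at jars and rack rectified at their own heights.

```bash
cat >> h.py <<'E'
from scipy.optimize import minimize
def sil(p,boxes,pose):
    x,y,a=pose;c,s=np.cos(a),np.sin(a);m=np.zeros((960,1280),'uint8')
    for b in boxes:
        P=[proj(p,(x+c*u-s*v,y+s*u+c*v,w)) for u in b[0] for v in b[1] for w in b[2]]
        cv2.fillConvexPoly(m,cv2.convexHull(np.int32(np.round((np.array(P)*2+.5)*16))),1,shift=4) 
    return m
def fit(masks,boxes,x0):
    # masks: list of (pic, mask at full res)
    MM=[]
    for p,m in masks:
        c=proj(p,(x0[0],x0[1],0)); r=np.zeros_like(m); cv2.circle(r,(int(c[0]),int(c[1])),90,1,-1)
        k=cv2.dilate(sil(p,boxes,x0),np.ones((61,61)))
        MM.append((p,(cv2.resize((m*r).astype('float32'),(1280,960))>.5)&(k>0)))
    def f(q):
        e=0
        for p,m in MM:
            s=sil(p,boxes,q)>0; e+=(s^m).sum()/ (s.sum()+1)
        return e
    r=minimize(f,x0,method='Nelder-Mead',options=dict(initial_simplex=[x0,np.add(x0,[.008,0,0]),np.add(x0,[0,.008,0]),np.add(x0,[0,0,.08])],xatol=2e-5,fatol=1e-4))
    return np.round([*r.x[:2],np.degrees(r.x[2])],4),round(r.fun,3)
SL=[((-.055,.055),(-.045,.045),(0,.012))]
SA=[((0,.018),(-.09,.018),(0,.02)),((-.1,.018),(0,.018),(0,.02))]
SB=[((0,.018),(-.018,.09),(0,.02)),((-.1,.018),(-.018,0),(0,.02))]
def mslate(p):
    h=hsv(p);return ((h[...,2]<75)&(h[...,1]<75)).astype('uint8')
def mlip(p):
    c=np.asarray(p['color']).astype(float);return ((c[...,0]/(c[...,1]+1)>1.5)&(c[...,0]<135)).astype('uint8')
def fits(ps,what):
    D=dict(a=(mslate,SL),b=(mslate,SL),A=(mlip,SA),B=(mlip,SB))
    for k,x0 in what.items():
        m,b=D[k]
        print(k,'both',*fit([(p,m(p)) for p in ps],b,x0),'single',*[fit([(p,m(p))],b,x0) for p in ps])
E
python3 - <<'E'
from h import *
top=snap('top');side=snap('side')
r=np.radians
fits([top,side],dict(a=[.513,.293,r(12)],b=[.5035,.064,r(-12)],A=[.598,.401,r(9)],B=[.585,-.03,r(-8)]))
rows=[]
for z,(x0,x1,y0,y1) in ((.12,(.28,.56,-.4,-.14)),(.163,(.5,.78,-.5,-.24))):
    rows.append(np.hstack([cv2.resize(ortho(p,z,x0,x1,y0,y1,.0005),(290,300)) for p in (top,side)]))
im=np.vstack(rows);cv2.imwrite('pics/jr.png',cv2.cvtColor(im,cv2.COLOR_RGB2BGR))
# handle top & corks
for nm,p in(('top',top),('side',side)):
    c=np.asarray(p['color']).astype(int);h=hsv(p)
    m=((h[...,2]>190)&(h[...,1]>80)&(h[...,1]<150)&(h[...,0]<24)).astype('uint8')
    n,l,st,ce=cv2.connectedComponentsWithStats(m)
    for i in range(1,n):
        if st[i,4]>60: print(nm,st[i],ce[i].round(1),'z0',atz(p,ce[i],0)[:2].round(4),'z.05',atz(p,ce[i],.05)[:2].round(4),'z.145',atz(p,ce[i],.145)[:2].round(4))
E
```

```text
a both [ 0.5165  0.2918 12.1511] 0.204 single (array([ 0.5149,  0.2924, 12.6147]), np.float64(0.078)) (array([ 0.518 ,  0.2921, 11.0904]), np.float64(0.125))
b both [  0.5061   0.0616 -11.1804] 0.46 single (array([  0.5067,   0.0625, -10.7825]), np.float64(0.067)) (array([  0.5101,   0.0596, -12.5833]), np.float64(0.383))
A both [0.5927 0.3986 9.1354] 0.459 single (array([0.5947, 0.3985, 7.745 ]), np.float64(0.249)) (array([0.5923, 0.3984, 9.2095]), np.float64(0.208))
B both [ 0.5931 -0.0348 -4.2604] 0.41 single (array([ 0.5922, -0.0339, -5.1953]), np.float64(0.206)) (array([ 0.5929, -0.0349, -4.3192]), np.float64(0.19))
top [102   0  15  20 163] [110.6   6.4] z0 [1.1141 0.5422] z.05 [1.0803 0.5202] z.145 [1.0161 0.4785]
top [163   0   9  50 152] [167.1  21.9] z0 [1.0797 0.4037] z.05 [1.0474 0.3875] z.145 [0.986  0.3568]
top [176   0  21  55 636] [186.4  28.5] z0 [1.0647 0.3563] z.05 [1.033  0.3421] z.145 [0.9728 0.3152]
top [196   0  11  57 328] [201.1  28. ] z0 [1.0679 0.3219] z.05 [1.036  0.3092] z.145 [0.9756 0.2851]
top [252   1   7  55 225] [255.1  28.7] z0 [1.0721 0.1946] z.05
[... 4628 characters left out ...]
.1278] z.05 [ 0.3653 -0.1216] z.145 [ 0.3608 -0.1097]
top [611 342  29   5  74] [625.2 344.1] z0 [ 0.3805 -0.6272] z.05 [ 0.3776 -0.6   ] z.145 [ 0.3721 -0.5482]
side [346 132   7  15  82] [348.4 138.3] z0 [ 0.8429 -0.4493] z.05 [ 0.796  -0.3938] z.145 [ 0.7069 -0.2884]
side [407 138   9  16  92] [410.3 145.3] z0 [ 0.6671 -0.5529] z.05 [ 0.6299 -0.4917] z.145 [ 0.5593 -0.3754]
side [526 143  23  25 172] [536.1 155.2] z0 [ 0.3424 -0.7713] z.05 [ 0.3232 -0.6981] z.145 [ 0.2866 -0.5589]
side [375 205  64  46 898] [401.8 236.4] z0 [ 0.4428 -0.2048] z.05 [ 0.418  -0.1629] z.145 [ 0.3709 -0.0831]
side [296 276  16  29 258] [302.7 288.8] z0 [0.5146 0.0959] z.05 [0.4858 0.1213] z.145 [0.4312 0.1695]
```

View pics/jr.png

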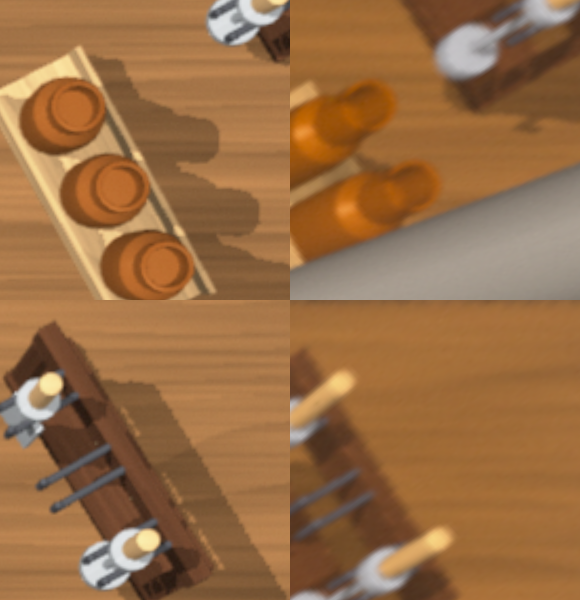

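Top panels show jar rims at (77,108), (123,187), (165,265) (side view agrees within 3 mm) and neighbour handles at (51,385) and (148,541), with the empty prongs midway between. Triangulate now and plan the moves.

```bash
cat >> h.py <<'E'
from scipy.spatial.transform import Rotation as Ro
def plan(x,y,z,yaw,st=None):
    """tool shift (cm) and spin to bring grasp point to x,y,z with jaw direction yaw (deg, mod 180)"""
    s=robot.observe(); R=Ro.from_euler('xyz',s['tool_rot']).as_matrix()
    d=np.array([x,y,z+robot.pinch_z])-s['tool_pos']
    cur=np.degrees(np.arctan2(R[1,2],R[0,2])); w=(yaw-cur+90)%180-90   # world yaw change
    print('to',(x,y,z,yaw),'shift cm',np.round(R.T@d*100,2),'spin',round(-w,1),'alt',round(-w+(180 if w>0 else -180),1),'jaw',round(cur,1),'j6',round(float(s['qpos'][5]),2),'down',R[:,0].round(3))
def state():
    s=robot.observe();p=s['tool_pos'].copy();p[2]-=robot.pinch_z
    R=Ro.from_euler('xyz',s['tool_rot']).as_matrix()
    print('t',round(s['time'],1),'grasp',p.round(4),'jaw',round(float(np.degrees(np.arctan2(R[1,2],R[0,2]))),1),'F',s['contact_force'].round(1),'open',round(s['opening']*1000,1))
E
python3 - <<'E'
from h import *
state()
top=snap('top');side=snap('side')
for n in ('stopper0_c','mug_c','cactus_c','jar0_mouth','jar1_mouth'):
    for p,c in((top,'t'),(side,'s')):
        for q in robot.look_for(n,p)[:5]: print(n,c,np.round(q['xy']),round(q['conf'],2),atz(p,q['xy'],.045)[:2].round(3))
T=[(249.9,186.7),(216.8,190.5),(284,196.9)];S=[(235.5,264),(215.5,284),(262.5,251)]
# cork blobs in the side view
h=hsv(side);m=((h[...,2]>165)&(h[...,1]<145)&(h[...,0]<24)).astype('uint8')
n,l,st,ce=cv2.connectedComponentsWithStats(m[230:310,190:290]);
for i in range(1,n):
    if st[i,4]>60: print('side blob',ce[i]+[190,230],st[i])
plan(.6488,.0981,.15,-45)
E
```

```text
t 1.7 grasp [ 0.1755 -0.4948  0.2455] jaw -70.5 F [-0.1  0.1  0.9] open 91.7
stopper0_c t [217. 190.] 0.88 [0.658 0.242]
stopper0_c t [211. 144.] 0.62 [0.761 0.263]
stopper0_c s [186. 264.] 0.83 [0.75  0.255]
stopper0_c s [215. 282.] 0.59 [0.656 0.242]
mug_c t [354. 162.] 0.57 [ 0.737 -0.047]
mug_c s [284. 202.] 0.97 [ 0.737 -0.058]
cactus_c t [288. 144.] 0.94 [0.769 0.097]
cactus_c s [231. 230.] 0.89 [0.76  0.109]
jar0_mouth t [443. 332.] 0.8 [ 0.383 -0.239]
jar0_mouth t [286. 144.] 0.61 [0.768 0.102]
jar0_mouth t [354. 163.] 0.28 [ 0.733 -0.048]
jar0_mouth s [409. 221.] 0.91 [ 0.441 -0.224]
jar1_mouth t [446. 336.] 0.9 [ 0.376 -0.245]
jar1_mouth s [411. 220.] 0.55 [ 0.438 -0.23 ]
to (0.6488, 0.0981, 0.15, -45) shift cm [  9.55  64.43 -40.06] spin -25.5 alt 154.5 jaw -70.5 j6 -0.15 down [-0. -0. -1.]
```

```bash
python3 -m jog '[{"fingers":0.33,"y":5,"z":-3.1},{"fingers":0.33,"y":10,"z":-6.2},{"fingers":0.33,"y":15.5,"z":-9.6},{"fingers":0.33,"y":21,"z":-13},{"fingers":0.33,"y":26,"z":-16.2}]' 20
python3 -m jog '[{"fingers":0.33,"y":5,"z":-3.1},{"fingers":0.33,"y":10,"z":-6.2},{"fingers":0.33,"y":15.5,"z":-9.6},{"fingers":0.33,"y":21,"z":-13},{"fingers":0.33,"y":26,"z":-16.2}]'
python3 -c "
from h import *
state();plan(.6488,.0981,.15,-45)"
```

```text
t 2.3 grasp [ 0.1755 -0.4948  0.2455] jaw -70.5 F [ 0.3 -0.4 -0.3] open 91.9
to (0.6488, 0.0981, 0.15, -45) shift cm [  9.55  64.43 -40.06] spin -25.5 alt 154.5 jaw -70.5 j6 -0.15 down [-0. -0. -1.]$[0]: bad value
$[0]: bad value
```

```bash
python3 -m jog '[{"fingers":0.33,"x":0,"y":5,"z":-3.1,"spin":0}]' 20; python3 -m jog -h
```

```text
time: 2.42
tool_pos: [0.2113, -0.4503, 0.4044]
tool_rot: [-0.459, 1.57, -1.694]
contact_force: [1.7, 0.6, -0.0]
opening: 0.0855invalid input: not JSON, or not a number
```

```bash
python3 -m jog '[{"fingers":0.33,"x":0,"y":5,"z":-3.1,"spin":0},{"fingers":0.33,"x":0,"y":10,"z":-6.2,"spin":0},{"fingers":0.33,"x":0,"y":15.2,"z":-9.4,"spin":0},{"fingers":0.33,"x":0,"y":20.4,"z":-12.7,"spin":0},{"fingers":0.33,"x":0,"y":25.6,"z":-16,"spin":0}]'
python3 -m jog '[{"fingers":0.33,"x":0,"y":5,"z":-3.1,"spin":0},{"fingers":0.33,"x":0,"y":10,"z":-6.2,"spin":0},{"fingers":0.33,"x":0,"y":15.2,"z":-9.4,"spin":0},{"fingers":0.33,"x":0,"y":20.4,"z":-12.7,"spin":0},{"fingers":0.33,"x":0,"y":25.6,"z":-16,"spin":0}]'
python3 -m jog '[{"fingers":0.33,"x":0,"y":4,"z":-2.4,"spin":-9},{"fingers":0.33,"x":2,"y":8.2,"z":-5,"spin":-18},{"fingers":0.33,"x":4,"y":8.2,"z":-5,"spin":-25.5},{"fingers":0.33,"x":6,"y":8.2,"z":-5,"spin":-25.5}]'
python3 -c "
from h import *
state();plan(.6488,.0981,.048,-45)"
```

```text
time: 3.05
tool_pos: [0.401, -0.2108, 0.405]
tool_rot: [0.491, 1.57, -0.74]
contact_force: [1.7, -1.0, 0.2]
opening: 0.0615
time: 3.68
tool_pos: [0.5889, 0.0257, 0.4048]
tool_rot: [0.593, 1.57, -0.637]
contact_force: [0.1, -0.8, 0.1]
opening: 0.0617
time: 4.18
tool_pos: [0.6486, 0.0992, 0.3434]
tool_rot: [-2.092, 1.57, -2.874]
contact_force: [0.6, 0.5, -0.2]
opening: 0.0615
t 4.2 grasp [0.6486 0.0992 0.1842] jaw -44.8 F [ 0.6  0.5 -0.2] open 61.5
to (0.6488, 0.0981, 0.048, -45) shift cm [13.62 -0.06  0.1 ] spin 0.2 alt -179.8 jaw -44.8 j6 0.82 down [-0.001 -0.    -1.   ]
```

```bash
python3 -m jog '[{"fingers":0.33,"x":5,"y":0,"z":0.1,"spin":0},{"fingers":0.33,"x":10,"y":0,"z":0.1,"spin":0},{"fingers":0.33,"x":12.5,"y":0,"z":0.1,"spin":0},{"fingers":0.33,"x":13.5,"y":0,"z":0.1,"spin":0},{"fingers":0.33,"x":13.5,"y":0,"z":0.1,"spin":0}]'
python3 -m jog '[{"fingers":1,"x":0,"y":0,"z":0,"spin":0},{"fingers":1,"x":0,"y":0,"z":0,"spin":0},{"fingers":1,"x":0,"y":0,"z":0,"spin":0},{"fingers":1,"x":0,"y":0,"z":0,"spin":0}]' 20
python3 -m jog '[{"fingers":1,"x":-3,"y":0,"z":0,"spin":0},{"fingers":1,"x":-8,"y":0,"z":0,"spin":0},{"fingers":1,"x":-13,"y":0,"z":0,"spin":0},{"fingers":1,"x":-16.5,"y":0,"z":0,"spin":0}]'
python3 -c "
from h import *
state();plan(.4606,-.2073,.142,-61.7)"
```

```text
time: 4.8
tool_pos: [0.6493, 0.0977, 0.2097]
tool_rot: [-1.816, 1.571, -2.601]
contact_force: [0.2, 0.7, 0.2]
opening: 0.0615
time: 5.3
tool_pos: [0.6495, 0.0977, 0.2111]
tool_rot: [0.782, 1.568, -0.003]
contact_force: [0.5, 0.5, 6.3]
opening: 0.0453
time: 5.8
tool_pos: [0.6491, 0.0977, 0.3773]
tool_rot: [0.766, 1.568, -0.019]
contact_force: [-0.9, -0.1, -1.3]
opening: 0.0454
t 5.8 grasp [0.6491 0.0977 0.2181] jaw -45.0 F [-0.9 -0.1 -1.3] open 45.4
to (0.4606, -0.2073, 0.142, -61.7) shift cm [  7.57 -34.91   8.21] spin 16.7 alt -163.3 jaw -45.0 j6 0.82 down [ 0.002 -0.    -1.   ]
```

```bash
python3 -m jog '[{"fingers":1,"x":0,"y":-5.5,"z":1.3,"spin":4},{"fingers":1,"x":0,"y":-11.5,"z":2.7,"spin":8},{"fingers":1,"x":0,"y":-17.5,"z":4.1,"spin":12},{"fingers":1,"x":0,"y":-23.5,"z":5.5,"spin":16.7},{"fingers":1,"x":0,"y":-29.5,"z":6.9,"spin":16.7}]'
python3 -c "
from h import *
state();plan(.4606,-.2073,.142,-61.7)"
```

```text
time: 6.42
tool_pos: [0.4881, -0.1612, 0.3748]
tool_rot: [0.042, 1.57, -1.035]
contact_force: [0.7, -0.5, -0.4]
opening: 0.0454
t 6.4 grasp [ 0.4881 -0.1612  0.2156] jaw -61.7 F [ 0.7 -0.5 -0.4] open 45.4
to (0.4606, -0.2073, 0.142, -61.7) shift cm [ 7.37 -4.6   2.76] spin -0.0 alt 180.0 jaw -61.7 j6 0.61 down [ 0. -0. -1.]
```

```bash
python3 -m jog '[{"fingers":1,"x":0,"y":-4.6,"z":2.8,"spin":0},{"fingers":1,"x":0,"y":-4.6,"z":2.8,"spin":0},{"fingers":1,"x":3,"y":-4.6,"z":2.8,"spin":0},{"fingers":1,"x":4.5,"y":-4.6,"z":2.8,"spin":0},{"fingers":1,"x":4.5,"y":-4.6,"z":2.8,"spin":0}]'
python3 -m jog '[{"fingers":1,"x":0.8,"y":0,"z":0,"spin":0},{"fingers":1,"x":1.6,"y":0,"z":0,"spin":0},{"fingers":1,"x":2.2,"y":0,"z":0,"spin":0},{"fingers":1,"x":2.2,"y":0,"z":0,"spin":0}]'
python3 - <<'E'
from h import *
state();top=snap('top');side=snap('side')
im=np.hstack([np.asarray(top['color'])[180:420,380:560],np.asarray(side['color'])[120:360,340:520]])
cv2.imwrite('pics/jar.png',cv2.cvtColor(cv2.resize(im,None,fx=2,fy=2),cv2.COLOR_RGB2BGR))
E
```

```text
time: 7.05
tool_pos: [0.4626, -0.2059, 0.3291]
tool_rot: [-1.969, 1.57, -3.045]
contact_force: [-0.9, -0.8, -0.8]
opening: 0.0452
time: 7.55
tool_pos: [0.4627, -0.2074, 0.3079]
tool_rot: [-0.006, 1.567, -1.082]
contact_force: [0.6, -8.7, -2.2]
opening: 0.0456
t 7.5 grasp [ 0.4627 -0.2074  0.1487] jaw -61.7 F [ 0.6 -8.7 -2.2] open 45.6
```

View pics/jar.png

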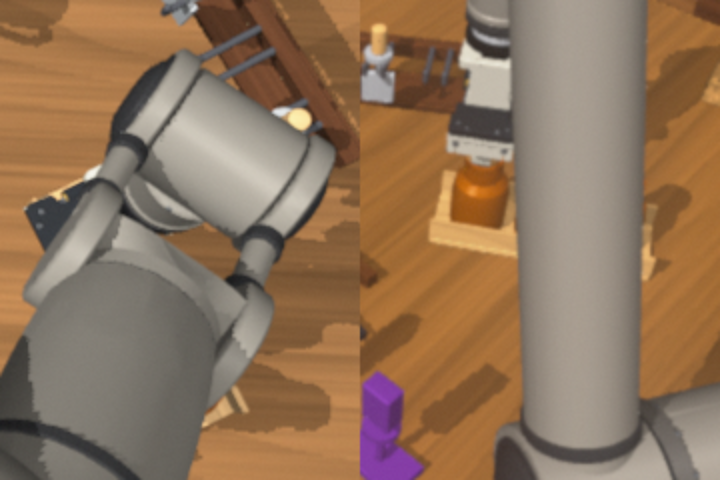

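The side crop shows the stopper in the neck of jar 2; a slight sideways force suggests the bore sits about 2 mm further to -y. I'll ease over, seat it and release.

```bash
python3 -m jog '[{"fingers":1,"x":0.2,"y":0,"z":0.2,"spin":0},{"fingers":1,"x":0.3,"y":0,"z":0.2,"spin":0},{"fingers":1,"x":0.3,"y":0,"z":0.2,"spin":0}]'
python3 -m jog '[{"fingers":0.35,"x":0,"y":0,"z":0,"spin":0},{"fingers":0.3,"x":0,"y":0,"z":0,"spin":0},{"fingers":0.3,"x":0,"y":0,"z":0,"spin":0}]'
python3 -m jog '[{"fingers":0.3,"x":-3,"y":0,"z":0,"spin":0},{"fingers":0.3,"x":-8,"y":0,"z":0,"spin":0},{"fingers":0.3,"x":-8,"y":4,"z":-1,"spin":0},{"fingers":0.3,"x":-8,"y":9,"z":-3,"spin":0},{"fingers":0.3,"x":-8,"y":14,"z":-5,"spin":0}]'
python3 -m jog '[{"fingers":0.33,"x":0,"y":5,"z":-3,"spin":0},{"fingers":0.33,"x":0,"y":10,"z":-6,"spin":0},{"fingers":0.33,"x":0,"y":15,"z":-9,"spin":0},{"fingers":0.33,"x":0,"y":20,"z":-12,"spin":0},{"fingers":0.33,"x":0,"y":23,"z":-14,"spin":0}]'
python3 - <<'E'
from h import *
state();top=snap('top');side=snap('side')
plan(.6678,.1717,.050,35)
im=np.hstack([np.asarray(top['color'])[240:400,380:540],np.asarray(side['color'])[160:320,340:500]])
cv2.imwrite('pics/jar2.png',cv2.cvtColor(cv2.resize(im,None,fx=2,fy=2),cv2.COLOR_RGB2BGR))
E
```

```text
time: 8.02
tool_pos: [0.4632, -0.2085, 0.305]
tool_rot: [-0.342, 1.569, -1.419]
contact_force: [-2.0, -6.2, 2.1]
opening: 0.0456
time: 8.4
tool_pos: [0.4632, -0.2077, 0.3045]
tool_rot: [3.097, 1.57, 2.021]
contact_force: [-0.1, 0.2, -0.2]
opening: 0.0638
time: 9.02
tool_pos: [0.5635, -0.0963, 0.3848]
tool_rot: [1.27, 1.571, 0.193]
contact_force: [0.6, -1.4, 0.5]
opening: 0.0637
time: 9.65
tool_pos: [0.6994, 0.1378, 0.3839]
tool_rot: [-2.672, 1.57, 2.536]
contact_force: [0.4, -0.7, 0.6]
opening: 0.0616
t 9.7 grasp [0.6994 0.1378 0.2247] jaw -61.6 F [ 0.4 -0.7  0.6] open 61.6
to (0.6678, 0.1717, 0.05, 35) shift cm [17.41 -1.19 -4.35] spin 83.6 alt -96.4 jaw -61.4 j6 1.16 down [-0.001  0.001 -1.   ]
```

View pics/jar2.png

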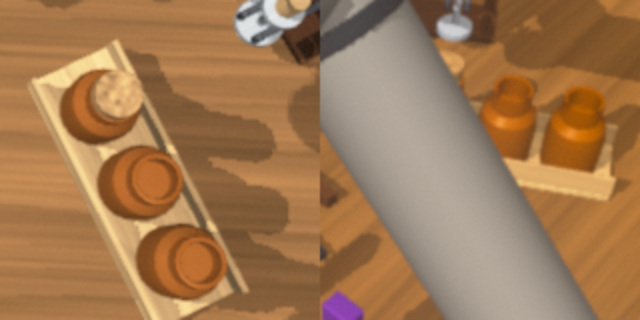

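The stopper sits in jar 2 at crop (118,95); jars 1 and 0 are open, with rims at (155,180) and (200,262). Next is the middle cork.

```bash
python3 -m jog '[{"fingers":0.33,"x":0,"y":-1.2,"z":-4.35,"spin":10},{"fingers":0.33,"x":2,"y":-1.2,"z":-4.35,"spin":20},{"fingers":0.33,"x":4,"y":-1.2,"z":-4.35,"spin":30},{"fingers":0.33,"x":6,"y":-1.2,"z":-4.35,"spin":40},{"fingers":0.33,"x":8,"y":-1.2,"z":-4.35,"spin":50}]'
python3 -m jog '[{"fingers":0.33,"x":0,"y":0,"z":0,"spin":10},{"fingers":0.33,"x":0,"y":0,"z":0,"spin":20},{"fingers":0.33,"x":0,"y":0,"z":0,"spin":30},{"fingers":0.33,"x":0,"y":0,"z":0,"spin":33.6},{"fingers":0.33,"x":0,"y":0,"z":0,"spin":33.6}]'
python3 - <<'E'
from h import *
state();top=snap('top');side=snap('side')
for a,b in (((457.5,330),(437.5,205)),((480,371),(471.5,211.5))): print('jar',tri([ray(top,a),ray(side,b)]).round(4),atz(top,a,.12)[:2],atz(side,b,.12)[:2])
plan(.6678,.1717,.050,35)
E
```

```text
time: 10.38
tool_pos: [0.6672, 0.1666, 0.304]
tool_rot: [-0.791, 1.57, -2.746]
contact_force: [-0.1, -0.2, -0.6]
opening: 0.0613
time: 11.0
tool_pos: [0.6673, 0.1667, 0.3046]
tool_rot: [-0.181, 1.57, -2.717]
contact_force: [0.3, 1.0, 0.2]
opening: 0.0615
t 11.0 grasp [0.6673 0.1667 0.1454] jaw -145.3 F [0.3 1.  0.2] open 61.5
jar [ 0.3836 -0.2492  0.1188] [ 0.38413789 -0.2485003 ] [ 0.3823585  -0.24834045]
jar [ 0.3114 -0.2917  0.1125] [ 0.31092264 -0.28980585] [ 0.30875174 -0.28340195]
to (0.6678, 0.1717, 0.05, 35) shift cm [ 9.55 -0.37 -0.31] spin -0.2 alt 179.8 jaw -145.2 j6 2.67 down [-0. -0. -1.]
```

```bash
python3 -m jog '[{"fingers":0.33,"x":3,"y":-0.4,"z":-0.3,"spin":0},{"fingers":0.33,"x":7,"y":-0.4,"z":-0.3,"spin":0},{"fingers":0.33,"x":9.5,"y":-0.4,"z":-0.3,"spin":0},{"fingers":0.33,"x":9.5,"y":-0.4,"z":-0.3,"spin":0}]'
python3 -m jog '[{"fingers":1,"x":0,"y":0,"z":0,"spin":0},{"fingers":1,"x":0,"y":0,"z":0,"spin":0},{"fingers":1,"x":0,"y":0,"z":0,"spin":0},{"fingers":1,"x":0,"y":0,"z":0,"spin":0}]' 20
python3 -m jog '[{"fingers":1,"x":-3,"y":0,"z":0,"spin":0},{"fingers":1,"x":-8,"y":0,"z":0,"spin":0},{"fingers":1,"x":-13,"y":0,"z":0,"spin":-8},{"fingers":1,"x":-15.5,"y":0,"z":0,"spin":-18},{"fingers":1,"x":-15.5,"y":0,"z":0,"spin":-28}]'
python3 -c "
from h import *
state();plan(.385,-.2495,.146,-61.7)"
```

```text
time: 11.6
tool_pos: [0.6669, 0.1721, 0.2073]
tool_rot: [-0.436, 1.566, -2.971]
contact_force: [0.3, 0.1, -0.0]
opening: 0.0613
time: 12.1
tool_pos: [0.6682, 0.1724, 0.2115]
tool_rot: [2.622, 1.568, 0.086]
contact_force: [-0.5, -1.0, 5.6]
opening: 0.0452
time: 12.72
tool_pos: [0.6679, 0.1725, 0.3682]
tool_rot: [2.179, 1.565, 0.138]
contact_force: [0.4, -0.8, -0.1]
opening: 0.0458
t 12.7 grasp [0.6679 0.1725 0.209 ] jaw -116.9 F [ 0.4 -0.8 -0.1] open 45.8
to (0.385, -0.2495, 0.146, -61.7) shift cm [ 6.11 -6.13 50.45] spin -55.2 alt 124.8 jaw -116.9 j6 2.18 down [ 0.006  0.001 -1.   ]
```

```bash
python3 -m jog '[{"fingers":1,"x":0,"y":-0.7,"z":5.5,"spin":-8},{"fingers":1,"x":0,"y":-1.4,"z":11.5,"spin":-16},{"fingers":1,"x":0,"y":-2.1,"z":17.5,"spin":-26},{"fingers":1,"x":0,"y":-2.8,"z":23.5,"spin":-36},{"fingers":1,"x":0,"y":-3.5,"z":29.5,"spin":-45}]'
python3 -c "
from h import *
state();plan(.385,-.2495,.146,-61.7)"
```

```text
time: 13.35
tool_pos: [0.5, -0.075, 0.365]
tool_rot: [0.698, 1.57, -0.558]
contact_force: [0.5, -1.3, -0.4]
opening: 0.0451
t 13.3 grasp [ 0.5    -0.075   0.2058] jaw -71.9 F [ 0.5 -1.3 -0.4] open 45.1
to (0.385, -0.2495, 0.146, -61.7) shift cm [  5.98 -16.35  13.01] spin -10.2 alt 169.8 jaw -71.9 j6 0.96 down [ 0.001 -0.    -1.   ]
```

```bash
python3 -m jog '[{"fingers":1,"x":0,"y":-4.5,"z":3.5,"spin":-5},{"fingers":1,"x":0,"y":-9,"z":7,"spin":-10.2},{"fingers":1,"x":0,"y":-13.5,"z":10.6,"spin":-10.2},{"fingers":1,"x":0,"y":-16.4,"z":13,"spin":-10.2},{"fingers":1,"x":0,"y":-16.4,"z":13,"spin":-10.2}]'
python3 -m jog '[{"fingers":1,"x":2.5,"y":0,"z":0,"spin":0},{"fingers":1,"x":4,"y":0,"z":0,"spin":0},{"fingers":1,"x":5,"y":0,"z":0,"spin":0},{"fingers":1,"x":5.7,"y":0,"z":0,"spin":0},{"fingers":1,"x":5.7,"y":0,"z":0,"spin":0}]'
python3 -c "
from h import *
state();plan(.385,-.2495,.146,-61.7)"
```

```text
time: 13.98
tool_pos: [0.3836, -0.2492, 0.365]
tool_rot: [-0.104, 1.57, -1.191]
contact_force: [0.2, 0.6, -0.4]
opening: 0.0455
time: 14.6
tool_pos: [0.3854, -0.248, 0.3078]
tool_rot: [0.163, 1.568, -0.92]
contact_force: [0.7, -4.1, -2.2]
opening: 0.0455
t 14.6 grasp [ 0.3854 -0.248   0.1486] jaw -62.1 F [ 0.7 -4.1 -2.2] open 45.5
to (0.385, -0.2495, 0.146, -61.7) shift cm [ 0.26 -0.11  0.12] spin -0.4 alt 179.6 jaw -62.1 j6 0.34 down [ 0.002 -0.002 -1.   ]
```

Similar contact to last time; ease over, seat, release, then the last cork.

```bash
python3 -m jog '[{"fingers":1,"x":0.2,"y":0,"z":0.2,"spin":0},{"fingers":1,"x":0.3,"y":0,"z":0.2,"spin":0},{"fingers":1,"x":0.3,"y":0,"z":0.2,"spin":0}]'
python3 -m jog '[{"fingers":0.35,"x":0,"y":0,"z":0,"spin":0},{"fingers":0.3,"x":0,"y":0,"z":0,"spin":0},{"fingers":0.3,"x":0,"y":0,"z":0,"spin":0}]'
python3 -m jog '[{"fingers":0.3,"x":-3,"y":0,"z":0,"spin":0},{"fingers":0.3,"x":-8,"y":0,"z":0,"spin":0},{"fingers":0.3,"x":-8,"y":4,"z":-2,"spin":0},{"fingers":0.3,"x":-8,"y":9,"z":-5,"spin":0},{"fingers":0.3,"x":-8,"y":14,"z":-8,"spin":0}]'
python3 -m jog '[{"fingers":0.33,"x":0,"y":4,"z":-4,"spin":0},{"fingers":0.33,"x":0,"y":8,"z":-8.5,"spin":0},{"fingers":0.33,"x":0,"y":12,"z":-13,"spin":0},{"fingers":0.33,"x":0,"y":16,"z":-17,"spin":0},{"fingers":0.33,"x":0,"y":20,"z":-21,"spin":0}]'
python3 - <<'E'
from h import *
state();top=snap('top')
for q in robot.look_for('stopper0_c',top): print(np.round(q['xy'],1),round(q['conf'],2),atz(top,q['xy'],.045)[:2].round(4))
plan(.656,.2409,.050,-40)
E
```

```text
time: 14.98
tool_pos: [0.3858, -0.2491, 0.3054]
tool_rot: [0.854, 1.57, -0.229]
contact_force: [-1.0, -0.3, 6.3]
opening: 0.0452
time: 15.35
tool_pos: [0.3857, -0.2491, 0.3045]
tool_rot: [-2.901, 1.57, 2.298]
contact_force: [-0.2, -0.0, 0.1]
opening: 0.0637
time: 15.98
tool_pos: [0.4726, -0.1117, 0.3848]
tool_rot: [0.452, 1.571, -0.632]
contact_force: [1.0, -1.5, 0.4]
opening: 0.0645
time: 16.6
tool_pos: [0.5505, 0.1681, 0.3845]
tool_rot: [-1.521, 1.57, -2.604]
contact_force: [1.6, -0.8, -0.5]
opening: 0.0619
t 16.6 grasp [0.5505 0.1681 0.2253] jaw -62.1 F [ 1.6 -0.8 -0.5] open 61.9
[142.1 231.4] 0.55 [0.5607 0.3903]
to (0.656, 0.2409, 0.05, -40) shift cm [17.49 12.58 -1.17] spin -21.8 alt 158.2 jaw -61.8 j6 1.25 down [-0.     0.002 -1.   ]
```

```bash
python3 -m jog '[{"fingers":0.33,"x":0,"y":5,"z":-0.6,"spin":-8},{"fingers":0.33,"x":0,"y":10,"z":-1.1,"spin":-16},{"fingers":0.33,"x":3,"y":12.6,"z":-1.2,"spin":-21.8},{"fingers":0.33,"x":7,"y":12.6,"z":-1.2,"spin":-21.8},{"fingers":0.33,"x":8,"y":12.6,"z":-1.2,"spin":-21.8}]'
python3 -c "
from h import *
state();plan(.656,.2409,.05,-40)"
```

```text
time: 17.32
tool_pos: [0.6554, 0.2351, 0.3009]
tool_rot: [-2.169, 1.564, -2.873]
contact_force: [0.3, -0.5, -0.2]
opening: 0.0617
t 17.3 grasp [0.6554 0.2351 0.1417] jaw -40.3 F [ 0.3 -0.5 -0.2] open 61.7
to (0.656, 0.2409, 0.05, -40) shift cm [ 9.17  0.53 -0.29] spin -0.3 alt 179.7 jaw -40.3 j6 0.94 down [-0.007 -0.002 -1.   ]
```

```bash
python3 -m jog '[{"fingers":0.33,"x":3,"y":0.5,"z":-0.3,"spin":0},{"fingers":0.33,"x":7,"y":0.5,"z":-0.3,"spin":0},{"fingers":0.33,"x":9.2,"y":0.5,"z":-0.3,"spin":0},{"fingers":0.33,"x":9.2,"y":0.5,"z":-0.3,"spin":0}]'
python3 -m jog '[{"fingers":1,"x":0,"y":0,"z":0,"spin":0},{"fingers":1,"x":0,"y":0,"z":0,"spin":0},{"fingers":1,"x":0,"y":0,"z":0,"spin":0},{"fingers":1,"x":0,"y":0,"z":0,"spin":0}]' 20
python3 -m jog '[{"fingers":1,"x":-3,"y":0,"z":0,"spin":0},{"fingers":1,"x":-8,"y":0,"z":0,"spin":0},{"fingers":1,"x":-13,"y":0,"z":0,"spin":0},{"fingers":1,"x":-15.5,"y":0,"z":0,"spin":0}]'
python3 -m jog '[{"fingers":1,"x":0,"y":-6,"z":0,"spin":0},{"fingers":1,"x":0,"y":-12,"z":0,"spin":0},{"fingers":1,"x":0,"y":-18,"z":0,"spin":0},{"fingers":1,"x":0,"y":-24,"z":0,"spin":0},{"fingers":1,"x":0,"y":-30,"z":0,"spin":0}]'
python3 -c "
from h import *
state();plan(.3115,-.2895,.146,-61.7)"
```

```text
time: 17.82
tool_pos: [0.6567, 0.2409, 0.212]
tool_rot: [-2.137, 1.568, -2.84]
contact_force: [-0.3, -0.3, -0.4]
opening: 0.0612
time: 18.32
tool_pos: [0.6575, 0.2416, 0.2147]
tool_rot: [0.882, 1.567, 0.179]
contact_force: [0.5, -0.5, 5.8]
opening: 0.0456
time: 18.82
tool_pos: [0.657, 0.2416, 0.3717]
tool_rot: [0.933, 1.566, 0.231]
contact_force: [1.3, -0.2, -1.4]
opening: 0.0454
time: 19.45
tool_pos: [0.4615, 0.0115, 0.368]
tool_rot: [0.249, 1.57, -0.453]
contact_force: [0.3, -2.1, 0.1]
opening: 0.0455
t 19.4 grasp [0.4615 0.0115 0.2088] jaw -40.2 F [ 0.3 -2.1  0.1] open 45.5
to (0.3115, -0.2895, 0.146, -61.7) shift cm [  6.28 -32.66   8.  ] spin 21.5 alt -158.5 jaw -40.2 j6 0.56 down [ 0.001 -0.    -1.   ]
```

```bash
python3 -m jog '[{"fingers":1,"x":0,"y":-5.8,"z":1.4,"spin":5},{"fingers":1,"x":0,"y":-11.6,"z":2.8,"spin":10},{"fingers":1,"x":0,"y":-17.4,"z":4.3,"spin":16},{"fingers":1,"x":0,"y":-23,"z":5.6,"spin":21.5},{"fingers":1,"x":0,"y":-28,"z":6.9,"spin":21.5}]'
python3 -c "
from h import *
state();plan(.3115,-.2895,.150,-61.7)"
```

```text
time: 20.08
tool_pos: [0.3334, -0.2471, 0.3683]
tool_rot: [0.254, 1.569, -0.826]
contact_force: [0.9, 0.2, -0.0]
opening: 0.0453
t 20.1 grasp [ 0.3334 -0.2471  0.2091] jaw -61.9 F [ 0.9  0.2 -0. ] open 45.3
to (0.3115, -0.2895, 0.15, -61.7) shift cm [ 5.91 -3.93  2.7 ] spin -0.2 alt 179.8 jaw -61.9 j6 0.26 down [ 0.001 -0.001 -1.   ]
```

```bash
python3 -m jog '[{"fingers":1,"x":0,"y":-3.9,"z":2.7,"spin":0},{"fingers":1,"x":0,"y":-3.9,"z":2.7,"spin":0},{"fingers":1,"x":2.5,"y":-3.9,"z":2.7,"spin":0},{"fingers":1,"x":4,"y":-3.9,"z":2.7,"spin":0},{"fingers":1,"x":5,"y":-3.9,"z":2.7,"spin":0}]'
python3 -m jog '[{"fingers":1,"x":0.6,"y":0,"z":0,"spin":0},{"fingers":1,"x":0.6,"y":0,"z":0,"spin":0}]'
python3 -c "
from h import *
state();plan(.3115,-.2895,.150,-61.7)"
```

```text
time: 20.7
tool_pos: [0.3134, -0.287, 0.3173]
tool_rot: [3.066, 1.57, 1.988]
contact_force: [-0.2, -0.6, -0.1]
opening: 0.0456
time: 20.95
tool_pos: [0.3133, -0.2877, 0.3118]
tool_rot: [0.059, 1.571, -1.019]
contact_force: [-0.6, -0.7, -1.4]
opening: 0.0455
t 20.9 grasp [ 0.3133 -0.2877  0.1526] jaw -61.8 F [-0.6 -0.7 -1.4] open 45.5
to (0.3115, -0.2895, 0.15, -61.7) shift cm [ 0.26 -0.24  0.08] spin -0.1 alt 179.9 jaw -61.8 j6 0.15 down [ 0. -0. -1.]
```

```bash
python3 -m jog '[{"fingers":1,"x":0.2,"y":0,"z":0.1,"spin":0},{"fingers":1,"x":0.3,"y":0,"z":0.1,"spin":0},{"fingers":1,"x":0.3,"y":0,"z":0.1,"spin":0}]'
python3 -m jog '[{"fingers":0.35,"x":0,"y":0,"z":0,"spin":0},{"fingers":0.3,"x":0,"y":0,"z":0,"spin":0},{"fingers":0.3,"x":0,"y":0,"z":0,"spin":0}]'
python3 -m jog '[{"fingers":0.3,"x":-3,"y":0,"z":0,"spin":0},{"fingers":0.3,"x":-8,"y":0,"z":0,"spin":0},{"fingers":0.3,"x":-11,"y":4,"z":-2,"spin":0},{"fingers":0.3,"x":-13,"y":9,"z":-4,"spin":0},{"fingers":0.3,"x":-13,"y":14,"z":-7,"spin":0}]'
python3 -m jog '[{"fingers":0.1,"x":0,"y":4,"z":-4,"spin":9},{"fingers":0.1,"x":0,"y":8,"z":-8,"spin":18},{"fingers":0.1,"x":0,"y":12,"z":-12.5,"spin":27},{"fingers":0.1,"x":0,"y":16,"z":-17,"spin":36},{"fingers":0.1,"x":0,"y":18,"z":-21,"spin":45}]'
python3 - <<'E'
from h import *
state();plan(.4405,.156,.1175,20)
top=snap('top');side=snap('side')
im=np.hstack([np.asarray(top['color'])[110:430,100:560],np.asarray(side['color'])[120:440,170:510]])
cv2.imwrite('pics/all.png',cv2.cvtColor(im,cv2.COLOR_RGB2BGR))
E
```

```text
time: 21.32
tool_pos: [0.3136, -0.2887, 0.3089]
tool_rot: [0.334, 1.57, -0.744]
contact_force: [0.3, 0.3, -0.5]
opening: 0.0454
time: 21.7
tool_pos: [0.3136, -0.2887, 0.3087]
tool_rot: [-0.113, 1.571, -1.191]
contact_force: [0.1, 0.5, 0.7]
opening: 0.064
time: 22.32
tool_pos: [0.4048, -0.1599, 0.4404]
tool_rot: [0.513, 1.566, -0.567]
contact_force: [1.2, 0.1, -0.4]
opening: 0.064
time: 22.95
tool_pos: [0.4636, 0.1038, 0.4386]
tool_rot: [1.423, 1.57, -0.425]
contact_force: [0.4, -0.2, 1.0]
opening: 0.0828
t 22.9 grasp [0.4636 0.1038 0.2794] jaw -105.8 F [ 0.4 -0.2  1. ] open 82.8
to (0.4405, 0.156, 0.1175, 20) shift cm [16.19 -3.65 -4.4 ] spin 54.2 alt -125.8 jaw -105.8 j6 1.91 down [ 0. -0. -1.]
```

View pics/all.png

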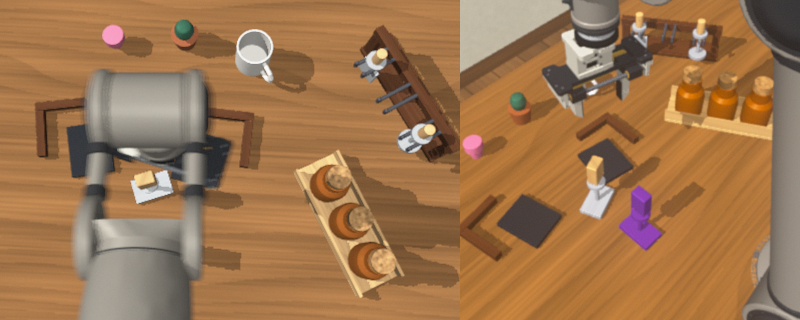

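All three corks are seated, at crop (338,177), (360,218) and (381,261); slates, stops and masher are unmoved. Now grasp the masher across its 24 mm side.

```bash
python3 -m jog '[{"fingers":0.1,"x":0,"y":-3.6,"z":-4.4,"spin":-10},{"fingers":0.1,"x":0,"y":-3.6,"z":-4.4,"spin":-20},{"fingers":0.1,"x":0,"y":-3.6,"z":-4.4,"spin":-30},{"fingers":0.1,"x":0,"y":-3.6,"z":-4.4,"spin":-40},{"fingers":0.1,"x":0,"y":-3.6,"z":-4.4,"spin":-50}]'
python3 -m jog '[{"fingers":0.1,"x":0,"y":0,"z":0,"spin":-10},{"fingers":0.1,"x":0,"y":0,"z":0,"spin":-20},{"fingers":0.1,"x":0,"y":0,"z":0,"spin":-30},{"fingers":0.1,"x":0,"y":0,"z":0,"spin":-40},{"fingers":0.1,"x":0,"y":0,"z":0,"spin":-50}]'
python3 -m jog '[{"fingers":0.1,"x":0,"y":0,"z":0,"spin":-10},{"fingers":0.1,"x":0,"y":0,"z":0,"spin":-20},{"fingers":0.1,"x":0,"y":0,"z":0,"spin":-25.8},{"fingers":0.1,"x":0,"y":0,"z":0,"spin":-25.8}]'
python3 -c "
from h import *
state();plan(.4405,.156,.1175,20)"
```

```text
time: 23.68
tool_pos: [0.4404, 0.1532, 0.4387]
tool_rot: [-0.838, 1.57, -1.801]
contact_force: [0.1, -0.2, 0.9]
opening: 0.0824
time: 24.3
tool_pos: [0.4405, 0.1531, 0.4386]
tool_rot: [-1.911, 1.57, -2.001]
contact_force: [-0.6, 0.2, -0.2]
opening: 0.0825
time: 24.8
tool_pos: [0.4404, 0.1533, 0.4387]
tool_rot: [-2.291, 1.57, -1.938]
contact_force: [-0.4, 0.1, 0.3]
opening: 0.0826
t 24.8 grasp [0.4404 0.1533 0.2795] jaw 20.2 F [-0.4  0.1  0.3] open 82.6
to (0.4405, 0.156, 0.1175, 20) shift cm [16.2   0.26  0.1 ] spin 0.2 alt -179.8 jaw 20.2 j6 -0.18 down [-0. -0. -1.]
```

```bash
python3 -m jog '[{"fingers":0.1,"x":5,"y":0.3,"z":0.1,"spin":0},{"fingers":0.1,"x":10,"y":0.3,"z":0.1,"spin":0},{"fingers":0.1,"x":14,"y":0.3,"z":0.1,"spin":0},{"fingers":0.1,"x":16.2,"y":0.3,"z":0.1,"spin":0},{"fingers":0.1,"x":16.2,"y":0.3,"z":0.1,"spin":0}]'
python3 -m jog '[{"fingers":1,"x":0,"y":0,"z":0,"spin":0},{"fingers":1,"x":0,"y":0,"z":0,"spin":0},{"fingers":1,"x":0,"y":0,"z":0,"spin":0},{"fingers":1,"x":0,"y":0,"z":0,"spin":0},{"fingers":1,"x":0,"y":0,"z":0,"spin":0}]' 50
python3 -c "
from h import *
state()"
python3 -m jog '[{"fingers":1,"x":0,"y":0,"z":0,"spin":0},{"fingers":1,"x":-2,"y":0,"z":0,"spin":0},{"fingers":1,"x":-4,"y":0,"z":0,"spin":0},{"fingers":1,"x":-4,"y":0,"z":0,"spin":0}]'
python3 -c "
from h import *
state()
top=snap('top');side=snap('side')
fits([top,side],dict(a=[.5155,.2925,.21],b=[.506,.0625,-.2]))
r=np.radians
plan(.45,.15,.17,9);plan(.45,.15,.17,99)
"
```

```text
time: 25.42
tool_pos: [0.4399, 0.1567, 0.2755]
tool_rot: [3.024, 1.567, -2.907]
contact_force: [0.1, 0.5, 0.1]
opening: 0.0827
time: 26.05
tool_pos: [0.4403, 0.1572, 0.2769]
tool_rot: [-0.536, 1.571, -0.183]
contact_force: [-0.3, -0.3, -0.3]
opening: 0.0372
t 26.1 grasp [0.4403 0.1572 0.1177] jaw 20.3 F [-0.3 -0.3 -0.3] open 37.2
time: 26.55
tool_pos: [0.4405, 0.1572, 0.3174]
tool_rot: [-0.213, 1.569, 0.14]
contact_force: [-0.7, -0.1, -3.5]
opening: 0.0239
t 26.6 grasp [0.4405 0.1572 0.1582] jaw 20.3 F [-0.7 -0.1 -3.5] open 23.9
a both [ 0.5111  0.2934 12.0165] 1.269 single (array([ 0.485 ,  0.3147, 16.6016]), np.float64(0.896)) (array([ 0.5184,  0.2918, 14.5091]), np.float64(0.236))
b both [  0.5051   0.0614 -11.7804] 1.316 single (array([  0.5054,   0.0625, -11.5324]), np.float64(0.214)) (array([  0.4941,   0.027 , -20.0088]), np.float64(0.785))
to (0.45, 0.15, 0.17, 9) shift cm [-1.33 -1.01  0.69] spin 11.3 alt -168.7 jaw 20.3 j6 -0.17 down [-0.001 -0.    -1.   ]
to (0.45, 0.15, 0.17, 99) shift cm [-1.33 -1.01  0.69] spin -78.7 alt 101.3 jaw 20.3 j6 -0.17 down [-0.001 -0.    -1.   ]
```

```bash
python3 - <<'E'
from h import *
top=snap('top');side=snap('side')
im=np.hstack([cv2.resize(np.asarray(p['color'])[v:v+110,u:u+110],(400,400),interpolation=cv2.INTER_CUBIC) for p,u,v in((top,200,240),(side,250,260))])
cv2.imwrite('pics/m.png',cv2.cvtColor(im,cv2.COLOR_RGB2BGR))
a=np.radians(20.3);x,y=.4405,.1572
for lift in (.0407,.035,.030):
  for nm,p,u,v in(('top',top,200,240),('side',side,250,260)):
    print(lift,nm,[tuple(np.round((proj(p,(x+np.cos(a)*i-np.sin(a)*j,y+np.sin(a)*i+np.cos(a)*j,lift))-[u,v])*400/110).astype(int)) for i,j in((-.025,-.04),(-.025,.04),(.025,.04),(.025,-.04))])
E
```

```text
0.0407 top [(np.int64(260), np.int64(219)), (np.int64(123), np.int64(262)), (np.int64(99), np.int64(177)), (np.int64(235), np.int64(135))]
0.0407 side [(np.int64(267), np.int64(152)), (np.int64(214), np.int64(255)), (np.int64(138), np.int64(228)), (np.int64(194), np.int64(127))]
0.035 top [(np.int64(261), np.int64(220)), (np.int64(124), np.int64(263)), (np.int64(100), np.int64(178)), (np.int64(236), np.int64(136))]
0.035 side [(np.int64(267), np.int64(157)), (np.int64(215), np.int64(260)), (np.int64(139), np.int64(233)), (np.int64(194), np.int64(133))]
0.03 top [(np.int64(261), np.int64(221)), (np.int64(126), np.int64(264)), (np.int64(102), np.int64(179)), (np.int64(236), np.int64(138))]
0.03 side [(np.int64(267), np.int64(162)), (np.int64(215), np.int64(265)), (np.int64(139), np.int64(238)), (np.int64(194), np.int64(138))]
```

View pics/m.png

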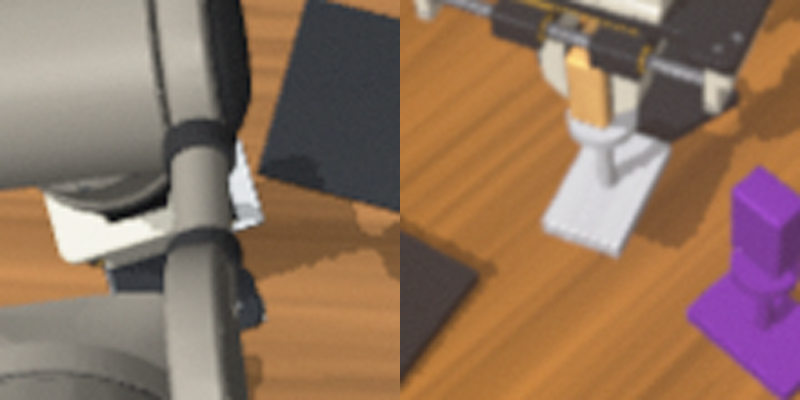

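Side panel: the foot's underside corners at (217,258) and (143,228) match a lift of 41 mm, so the masher is held square and at its centre. Now for the first push on slate A: +y in the stop frame, with the foot's broad face.

```bash
cat >> h.py <<'E'
CA=(.593,.3985,9.);CB=(.593,-.0345,-4.6)
def S(c,u,v,z,yaw):  # plan to stop-frame point
    a=np.radians(c[2]); plan(round(c[0]+u*np.cos(a)-v*np.sin(a),4),round(c[1]+u*np.sin(a)+v*np.cos(a),4),z,c[2]+yaw)
def ins(c):
    s=robot.observe();a=np.radians(c[2]);d=s['tool_pos'][:2]-c[:2];f=s['contact_force']
    print('stop frame',np.round([d[0]*np.cos(a)+d[1]*np.sin(a),-d[0]*np.sin(a)+d[1]*np.cos(a)],4),'F',np.round([f[0]*np.cos(a)+f[1]*np.sin(a),-f[0]*np.sin(a)+f[1]*np.cos(a),f[2]],1),'z',round(s['tool_pos'][2]-robot.pinch_z,4))
E
python3 -c "
from h import *
S(CA,-.093,-.178,.158,90)"
```

```text
to (np.float64(0.529), np.float64(0.2081), 0.158, 99.0) shift cm [-0.17  1.7  10.12] spin -78.7 alt 101.3 jaw 20.3 j6 -0.17 down [-0.002 -0.    -1.   ]
```

```bash
python3 -m jog '[{"fingers":1,"x":0,"y":0.8,"z":4,"spin":-10},{"fingers":1,"x":0,"y":1.7,"z":8,"spin":-20},{"fingers":1,"x":0,"y":1.7,"z":10.1,"spin":-30},{"fingers":1,"x":0,"y":1.7,"z":10.1,"spin":-40},{"fingers":1,"x":0,"y":1.7,"z":10.1,"spin":-50}]'
python3 -m jog '[{"fingers":1,"x":0,"y":0,"z":0,"spin":-10},{"fingers":1,"x":0,"y":0,"z":0,"spin":-20},{"fingers":1,"x":0,"y":0,"z":0,"spin":-28.7},{"fingers":1,"x":0,"y":0,"z":0,"spin":-28.7}]'
python3 -c "
from h import *
S(CA,-.093,-.178,.120,90);ins(CA)"
```

```text
time: 27.38
tool_pos: [0.5291, 0.2081, 0.3151]
tool_rot: [2.178, 1.568, -2.873]
contact_force: [0.2, -0.0, -2.8]
opening: 0.0237
time: 27.88
tool_pos: [0.529, 0.208, 0.3156]
tool_rot: [1.716, 1.569, -2.842]
contact_force: [-0.2, 0.9, -4.3]
opening: 0.0238
to (np.float64(0.529), np.float64(0.2081), 0.12, 99.0) shift cm [ 3.64 -0.01  0.01] spin -0.1 alt 179.9 jaw 98.9 j6 -1.49 down [-0.002 -0.001 -1.   ]
stop frame [-0.093  -0.1781] F [-0.1  0.9 -4.3] z 0.1564
```

```bash
python3 -m jog '[{"fingers":1,"x":2,"y":0,"z":0,"spin":0},{"fingers":1,"x":3.6,"y":0,"z":0,"spin":0},{"fingers":1,"x":3.6,"y":0,"z":0,"spin":0}]'
python3 -m jog '[{"fingers":1,"x":0,"y":0,"z":1,"spin":0},{"fingers":1,"x":0,"y":0,"z":2,"spin":0},{"fingers":1,"x":0,"y":0,"z":3,"spin":0},{"fingers":1,"x":0,"y":0,"z":3,"spin":0}]'
python3 -m jog '[{"fingers":1,"x":0,"y":0,"z":0.8,"spin":0},{"fingers":1,"x":0,"y":0,"z":1.6,"spin":0},{"fingers":1,"x":0,"y":0,"z":2.3,"spin":0},{"fingers":1,"x":0,"y":0,"z":2.3,"spin":0}]'
python3 -c "
from h import *
S(CA,-.093,-.115,.120,90);ins(CA)
side=snap('side');top=snap('top')
fits([side],dict(a=[.519,.325,.18],A=[.593,.3985,.157]))"
```

```text
time: 28.25
tool_pos: [0.529, 0.2081, 0.2797]
tool_rot: [1.684, 1.57, -2.874]
contact_force: [0.2, 0.1, -3.5]
opening: 0.0238
time: 28.75
tool_pos: [0.5242, 0.2388, 0.2807]
tool_rot: [-0.622, 1.57, 1.106]
contact_force: [0.2, 0.0, -3.0]
opening: 0.0237
time: 29.25
tool_pos: [0.5207, 0.2612, 0.2807]
tool_rot: [-0.257, 1.57, 1.471]
contact_force: [0.2, 0.3, -3.5]
opening: 0.024
to (np.float64(0.5191), np.float64(0.2704), 0.12, 99.0) shift cm [0.15 0.01 0.94] spin -0.0 alt 180.0 jaw 99.0 j6 -1.39 down [ 0.     0.001 -1.   ]
stop frame [-0.0929 -0.1243] F [ 0.2  0.2 -3.5] z 0.1215
a both [0.5143 0.3313 9.5028] 0.172 single (array([0.5143, 0.3313, 9.5028]), np.float64(0.172))
A both [0.5923 0.3983 9.2237] 0.104 single (array([0.5923, 0.3983, 9.2237]), np.float64(0.104))
```

```bash
python3 -m jog '[{"fingers":1,"x":0.1,"y":0,"z":0.4,"spin":0},{"fingers":1,"x":0.1,"y":0,"z":0.8,"spin":0},{"fingers":1,"x":0.1,"y":0,"z":0.9,"spin":0},{"fingers":1,"x":0.1,"y":0,"z":0.9,"spin":0}]'
python3 -c "
from h import *
ins(CA)"
python3 -m jog '[{"fingers":1,"x":0,"y":0,"z":0.1,"spin":0},{"fingers":1,"x":0,"y":0,"z":0.2,"spin":0},{"fingers":1,"x":0,"y":0,"z":0.2,"spin":0}]'
python3 -c "
from h import *
ins(CA)"
python3 -m jog '[{"fingers":1,"x":0,"y":0,"z":0.1,"spin":0},{"fingers":1,"x":0,"y":0,"z":0.2,"spin":0},{"fingers":1,"x":0,"y":0,"z":0.2,"spin":0}]'
python3 -c "
from h import *
ins(CA)
side=snap('side')
fits([side],dict(a=[.514,.338,.16]))"
```

```text
time: 29.85
tool_pos: [0.5195, 0.2695, 0.2796]
tool_rot: [0.486, 1.571, 2.213]
contact_force: [0.3, -0.8, -3.6]
opening: 0.0237
stop frame [-0.0928 -0.1159] F [ 0.1 -0.8 -3.6] z 0.1204
time: 30.22
tool_pos: [0.5192, 0.2711, 0.2797]
tool_rot: [2.906, 1.57, -1.65]
contact_force: [0.0, -2.7, -3.1]
opening: 0.0236
stop frame [-0.0928 -0.1142] F [-0.4 -2.7 -3.1] z 0.1205
time: 30.6
tool_pos: [0.5191, 0.2721, 0.2798]
tool_rot: [3.045, 1.568, -1.511]
contact_force: [1.7, -8.1, -0.6]
opening: 0.0239
stop frame [-0.0927 -0.1133] F [ 0.4 -8.3 -0.6] z 0.1206
a both [0.5143 0.3394 8.5362] 0.199 single (array([0.5143, 0.3394, 8.5362]), np.float64(0.199))
```

```bash
python3 -m jog '[{"fingers":1,"x":0,"y":0,"z":-1.5,"spin":0},{"fingers":1,"x":-2,"y":0,"z":-1.5,"spin":0},{"fingers":1,"x":-4,"y":0,"z":-1.5,"spin":0},{"fingers":1,"x":-4,"y":0,"z":-1.5,"spin":10},{"fingers":1,"x":-4,"y":0,"z":-1.5,"spin":20}]'
python3 -c "
from h import *
S(CA,-.188,-.045,.160,0);ins(CA)"
```

```text
time: 31.28
tool_pos: [0.5212, 0.2582, 0.32]
tool_rot: [-0.135, 1.569, 1.237]
contact_force: [-0.4, -0.2, -2.3]
opening: 0.0238
to (np.float64(0.4144), np.float64(0.3246), 0.16, 9.0) shift cm [ 0.09 11.78  4.4 ] spin 69.6 alt -110.4 jaw 78.6 j6 -1.04 down [ 0.     0.001 -1.   ]
stop frame [-0.0929 -0.1273] F [-0.5 -0.2 -2.3] z 0.1608
```

```bash
python3 -m jog '[{"fingers":1,"x":0,"y":3.5,"z":1.3,"spin":10},{"fingers":1,"x":0,"y":7,"z":2.6,"spin":20},{"fingers":1,"x":0,"y":10.5,"z":3.9,"spin":30},{"fingers":1,"x":0,"y":11.8,"z":4.4,"spin":40},{"fingers":1,"x":0,"y":11.8,"z":4.4,"spin":50}]'
python3 -m jog '[{"fingers":1,"x":0,"y":0,"z":0,"spin":10},{"fingers":1,"x":0,"y":0,"z":0,"spin":19.6},{"fingers":1,"x":0,"y":0,"z":0,"spin":19.6}]'
python3 -m jog '[{"fingers":1,"x":2,"y":0,"z":0,"spin":0},{"fingers":1,"x":4,"y":0,"z":0,"spin":0},{"fingers":1,"x":4,"y":0,"z":0,"spin":0}]'
python3 -c "
from h import *
S(CA,-.135,-.045,.120,0);ins(CA)"
```

```text
time: 31.9
tool_pos: [0.4127, 0.3247, 0.3199]
tool_rot: [1.39, 1.569, 1.891]
contact_force: [-0.2, -0.7, -3.8]
opening: 0.0236
time: 32.28
tool_pos: [0.4138, 0.3241, 0.3198]
tool_rot: [1.445, 1.57, 1.609]
contact_force: [-0.4, 0.3, -3.2]
opening: 0.0236
time: 32.65
tool_pos: [0.4138, 0.3241, 0.2791]
tool_rot: [2.947, 1.57, 3.114]
contact_force: [-0.6, -0.3, -2.2]
opening: 0.0239
to (np.float64(0.4667), np.float64(0.3329), 0.12, 9.0) shift cm [-0.01 -0.01  5.36] spin 0.5 alt -179.5 jaw 9.5 j6 0.35 down [-0.001  0.    -1.   ]
stop frame [-0.1886 -0.0455] F [-0.6 -0.2 -2.2] z 0.1199
```

```bash
python3 -m jog '[{"fingers":1,"x":0,"y":0,"z":1,"spin":0.3},{"fingers":1,"x":0,"y":0,"z":2,"spin":0.3},{"fingers":1,"x":0,"y":0,"z":2.8,"spin":0.3},{"fingers":1,"x":0,"y":0,"z":3.6,"spin":0.3},{"fingers":1,"x":0,"y":0,"z":4.4,"spin":0.3}]'
python3 -m jog '[{"fingers":1,"x":0,"y":0,"z":0.4,"spin":0},{"fingers":1,"x":0,"y":0,"z":0.8,"spin":0},{"fingers":1,"x":0,"y":0,"z":0.8,"spin":0},{"fingers":1,"x":0,"y":0,"z":0.8,"spin":0}]'
python3 -c "
from h import *
ins(CA)"
python3 -m jog '[{"fingers":1,"x":0,"y":0,"z":0.1,"spin":0},{"fingers":1,"x":0,"y":0,"z":0.2,"spin":0},{"fingers":1,"x":0,"y":0,"z":0.2,"spin":0}]'
python3 -c "
from h import *
ins(CA)"
python3 -m jog '[{"fingers":1,"x":0,"y":0,"z":0.1,"spin":0},{"fingers":1,"x":0,"y":0,"z":0.15,"spin":0},{"fingers":1,"x":0,"y":0,"z":0.15,"spin":0}]'
python3 -c "
from h import *
ins(CA)
side=snap('side');top=snap('top')
fits([side],dict(a=[.5457,.345,.16],b=[.5055,.0625,-.2]))"
```

```text
time: 33.28
tool_pos: [0.4577, 0.3314, 0.2796]
tool_rot: [-2.762, 1.57, -2.604]
contact_force: [-2.5, -1.0, -2.5]
opening: 0.0236
time: 33.78
tool_pos: [0.4653, 0.3327, 0.2799]
tool_rot: [0.118, 1.57, 0.276]
contact_force: [0.3, -0.2, -2.8]
opening: 0.0239
stop frame [-0.1364 -0.045 ] F [ 0.2 -0.2 -2.8] z 0.1207
time: 34.15
tool_pos: [0.4669, 0.3329, 0.2796]
tool_rot: [-2.842, 1.57, -2.684]
contact_force: [-2.4, -0.4, -1.5]
opening: 0.0237
stop frame [-0.1348 -0.045 ] F [-2.4  0.  -1.5] z 0.1204
time: 34.52
tool_pos: [0.4681, 0.3331, 0.2795]
tool_rot: [-2.939, 1.569, -2.78]
contact_force: [-4.1, -0.4, -0.7]
opening: 0.024
stop frame [-0.1336 -0.045 ] F [-4.1  0.3 -0.7] z 0.1203
a both [ 0.5586  0.3415 11.8267] 0.573 single (array([ 0.5586,  0.3415, 11.8267]), np.float64(0.573))
b both [  0.5071   0.061  -14.5741] 0.143 single (array([  0.5071,   0.061 , -14.5741]), np.float64(0.143))
```

```bash
python3 -m jog '[{"fingers":1,"x":0,"y":0,"z":0.1,"spin":0},{"fingers":1,"x":0,"y":0,"z":0.2,"spin":0},{"fingers":1,"x":0,"y":0,"z":0.2,"spin":0}]'
python3 -c "
from h import *
ins(CA)"
python3 -m jog '[{"fingers":1,"x":0,"y":0,"z":0.1,"spin":0},{"fingers":1,"x":0,"y":0,"z":0.2,"spin":0},{"fingers":1,"x":0,"y":0,"z":0.2,"spin":0}]'
python3 -c "
from h import *
ins(CA)"
```

```text
time: 35.0
tool_pos: [0.4692, 0.3333, 0.2792]
tool_rot: [-2.981, 1.565, -2.823]
contact_force: [-8.4, -0.3, 1.6]
opening: 0.0237
stop frame [-0.1325 -0.045 ] F [-8.4  1.   1.6] z 0.12
time: 35.38
tool_pos: [0.4703, 0.3335, 0.2789]
tool_rot: [-2.984, 1.562, -2.825]
contact_force: [-13.7, -0.1, 2.7]
opening: 0.0237
stop frame [-0.1314 -0.0449] F [-13.5   2.    2.7] z 0.1197
```

```bash
python3 -m jog '[{"fingers":1,"x":0,"y":0,"z":-2,"spin":0},{"fingers":1,"x":-2,"y":0,"z":-2,"spin":0},{"fingers":1,"x":-4.2,"y":0,"z":-2,"spin":0},{"fingers":1,"x":-4.2,"y":0,"z":-2,"spin":-10},{"fingers":1,"x":-4.2,"y":0,"z":-2,"spin":-20}]'
python3 -c "
from h import *
S(CA,-.055,-.15,.160,90)"
```

```text
time: 36.0
tool_pos: [0.4535, 0.3308, 0.3224]
tool_rot: [-0.201, 1.567, 0.312]
contact_force: [-0.1, 0.4, -3.1]
opening: 0.0237
to (np.float64(0.5621), np.float64(0.2417), 0.16, 99.0) shift cm [  0.35 -13.09   5.09] spin -69.6 alt 110.4 jaw 29.4 j6 -0.02 down [ 0.003  0.001 -1.   ]
```

```bash
python3 -m jog '[{"fingers":1,"x":0,"y":-4,"z":1.5,"spin":-10},{"fingers":1,"x":0,"y":-8,"z":3,"spin":-20},{"fingers":1,"x":0,"y":-12,"z":4.6,"spin":-30},{"fingers":1,"x":0,"y":-13.1,"z":5.1,"spin":-40},{"fingers":1,"x":0,"y":-13.1,"z":5.1,"spin":-50}]'
python3 -m jog '[{"fingers":1,"x":0,"y":0,"z":0,"spin":-10},{"fingers":1,"x":0,"y":0,"z":0,"spin":-19.6},{"fingers":1,"x":0,"y":0,"z":0,"spin":-19.6}]'
python3 - <<'E'
from h import *
S(CA,-.055,-.15,.120,90)
side=snap('side');top=snap('top')
fits([side],dict(a=[.5457,.345,.16]));fits([top],dict(b=[.5055,.0625,-.2]))
im=np.asarray(side['color'])[300:400,150:280];cv2.imwrite('pics/A1.png',cv2.cvtColor(cv2.resize(im,(780,600),interpolation=cv2.INTER_CUBIC),cv2.COLOR_RGB2BGR))
E
```

```text
time: 36.62
tool_pos: [0.5627, 0.2397, 0.3217]
tool_rot: [-1.382, 1.568, 0.001]
contact_force: [-0.9, 0.4, -3.1]
opening: 0.0235
time: 37.0
tool_pos: [0.5616, 0.2408, 0.3219]
tool_rot: [-1.687, 1.569, 0.033]
contact_force: [0.6, 0.2, -2.8]
opening: 0.0237
to (np.float64(0.5621), np.float64(0.2417), 0.12, 99.0) shift cm [ 4.27 -0.06  0.08] spin -0.4 alt 179.6 jaw 98.6 j6 -1.44 down [ 0.002  0.    -1.   ]
a both [0.5514 0.342  6.6662] 0.166 single (array([0.5514, 0.342 , 6.6662]), np.float64(0.166))
b both [  0.5069   0.0629 -11.1301] 0.071 single (array([  0.5069,   0.0629, -11.1301]), np.float64(0.071))
```

View pics/A1.png

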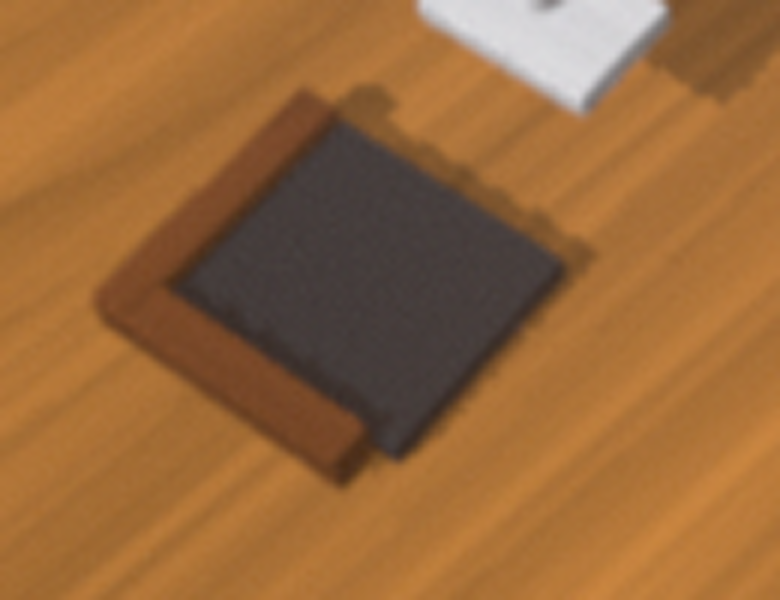

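Slate A looks seated against both lips. I'll confirm with a light +y press.

```bash
python3 -m jog '[{"fingers":1,"x":2,"y":0,"z":0,"spin":-0.4},{"fingers":1,"x":4.2,"y":0,"z":0,"spin":-0.4},{"fingers":1,"x":4.2,"y":0,"z":1.5,"spin":-0.4},{"fingers":1,"x":4.2,"y":0,"z":2.6,"spin":-0.4},{"fingers":1,"x":4.2,"y":0,"z":3.4,"spin":-0.4}]'
python3 -c "
from h import *
ins(CA)"
python3 -m jog '[{"fingers":1,"x":0,"y":0,"z":0.2,"spin":0},{"fingers":1,"x":0,"y":0,"z":0.4,"spin":0},{"fingers":1,"x":0,"y":0,"z":0.4,"spin":0}]'
python3 -c "
from h import *
ins(CA)"
```

```text
time: 37.72
tool_pos: [0.5557, 0.2757, 0.2801]
tool_rot: [-1.364, 1.57, 0.365]
contact_force: [-0.4, -0.3, -3.0]
opening: 0.0234
stop frame [-0.0561 -0.1155] F [-0.4 -0.2 -3. ] z 0.1209
time: 38.1
tool_pos: [0.5555, 0.2776, 0.28]
tool_rot: [-3.053, 1.569, -1.324]
contact_force: [0.8, -4.4, -0.8]
opening: 0.0236
stop frame [-0.0559 -0.1135] F [ 0.1 -4.5 -0.8] z 0.1208
```

```bash
python3 -m jog '[{"fingers":1,"x":0,"y":0,"z":0.1,"spin":0},{"fingers":1,"x":0,"y":0,"z":0.2,"spin":0},{"fingers":1,"x":0,"y":0,"z":0.2,"spin":0}]'
python3 -c "
from h import *
ins(CA)"
python3 -m jog '[{"fingers":1,"x":0,"y":0,"z":-2,"spin":0},{"fingers":1,"x":-2,"y":0,"z":-2,"spin":0},{"fingers":1,"x":-4,"y":0,"z":-2,"spin":0}]'
python3 -c "
from h import *
ins(CA);S(CB,-.0945,.182,.160,90)"
```

```text
time: 38.48
tool_pos: [0.5555, 0.2785, 0.28]
tool_rot: [3.112, 1.566, -1.442]
contact_force: [1.1, -9.6, 0.9]
opening: 0.0238
stop frame [-0.0558 -0.1127] F [-0.4 -9.7  0.9] z 0.1208
time: 38.85
tool_pos: [0.5583, 0.2596, 0.3199]
tool_rot: [0.856, 1.57, 2.584]
contact_force: [0.2, 0.3, -3.2]
opening: 0.0239
stop frame [-0.056  -0.1317] F [ 0.3  0.3 -3.2] z 0.1607
to (np.float64(0.5134), np.float64(0.1545), 0.16, 85.4) shift cm [ 0.07  6.07 -9.68] spin 13.6 alt -166.4 jaw 99.0 j6 -1.42 down [-0.001  0.001 -1.   ]
```

```bash
python3 -m jog '[{"fingers":1,"x":0,"y":2,"z":-3.2,"spin":5},{"fingers":1,"x":0,"y":4,"z":-6.4,"spin":10},{"fingers":1,"x":0,"y":6,"z":-9.7,"spin":13.6},{"fingers":1,"x":0,"y":6,"z":-9.7,"spin":13.6}]'
python3 -m jog '[{"fingers":1,"x":2,"y":0,"z":0,"spin":0},{"fingers":1,"x":4,"y":0,"z":0,"spin":0},{"fingers":1,"x":4,"y":0,"z":0,"spin":0}]'
python3 -c "
from h import *
ins(CB);S(CB,-.0945,.115,.120,90)
top=snap('top');side=snap('side');fits([side],dict(B=[.593,-.0345,-.08]));"
```

```text
time: 39.35
tool_pos: [0.5134, 0.153, 0.3199]
tool_rot: [1.511, 1.57, 2.999]
contact_force: [1.2, 0.9, -2.5]
opening: 0.0241
time: 39.72
tool_pos: [0.5142, 0.1556, 0.279]
tool_rot: [1.431, 1.569, 2.922]
contact_force: [-0.9, -0.1, -2.3]
opening: 0.0239
stop frame [-0.0938  0.1832] F [-0.9 -0.1 -2.3] z 0.1198
to (np.float64(0.508), np.float64(0.0877), 0.12, 85.4) shift cm [-0.02  0.08 -6.82] spin 0.1 alt -179.9 jaw 85.5 j6 -1.34 down [-0.001  0.    -1.   ]
B both [ 0.5913 -0.0356 -4.7709] 0.648 single (array([ 0.5913, -0.0356, -4.7709]), np.float64(0.648))
```

Push slate B toward its -y lip, slowing near contact.

```bash
python3 -m jog '[{"fingers":1,"x":0,"y":0,"z":-1,"spin":0},{"fingers":1,"x":0,"y":0,"z":-2,"spin":0},{"fingers":1,"x":0,"y":0,"z":-3,"spin":0},{"fingers":1,"x":0,"y":0,"z":-4,"spin":0},{"fingers":1,"x":0,"y":0,"z":-5,"spin":0}]'
python3 -m jog '[{"fingers":1,"x":0,"y":0,"z":-0.6,"spin":0},{"fingers":1,"x":0,"y":0,"z":-1.2,"spin":0},{"fingers":1,"x":0,"y":0,"z":-1.6,"spin":0},{"fingers":1,"x":0,"y":0,"z":-1.6,"spin":0}]'
python3 -c "
from h import *
ins(CB)"
python3 -m jog '[{"fingers":1,"x":0,"y":0,"z":-0.1,"spin":0},{"fingers":1,"x":0,"y":0,"z":-0.2,"spin":0},{"fingers":1,"x":0,"y":0,"z":-0.2,"spin":0}]'
python3 -c "
from h import *
ins(CB)"
python3 -m jog '[{"fingers":1,"x":0,"y":0,"z":-0.1,"spin":0},{"fingers":1,"x":0,"y":0,"z":-0.2,"spin":0},{"fingers":1,"x":0,"y":0,"z":-0.2,"spin":0}]'
python3 -c "
from h import *
ins(CB)
top=snap('top');side=snap('side')
fits([side],dict(b=[.503,.018,-.08]))"
```

```text
time: 40.45
tool_pos: [0.5102, 0.1049, 0.2799]
tool_rot: [-1.261, 1.57, 0.231]
contact_force: [-0.3, 2.3, -2.1]
opening: 0.0234
time: 40.95
tool_pos: [0.5088, 0.0894, 0.2796]
tool_rot: [2.805, 1.57, -1.987]
contact_force: [-0.4, -0.0, -3.8]
opening: 0.024
stop frame [-0.0938  0.1167] F [-0.4 -0.1 -3.8] z 0.1204
time: 41.32
tool_pos: [0.5087, 0.088, 0.2797]
tool_rot: [0.254, 1.57, 1.746]
contact_force: [-0.8, 3.1, -3.7]
opening: 0.0237
stop frame [-0.0939  0.1154] F [-1.1  3.1 -3.7] z 0.1205
time: 41.7
tool_pos: [0.5084, 0.087, 0.2798]
tool_rot: [0.111, 1.568, 1.603]
contact_force: [-0.4, 10.7, -2.7]
opening: 0.0237
stop frame [-0.0941  0.1143] F [-1.2 10.6 -2.7] z 0.1206
b both [ 0.5093  0.0156 -5.9491] 0.443 single (array([ 0.5093,  0.0156, -5.9491]), np.float64(0.443))
```

```bash
python3 -m jog '[{"fingers":1,"x":0,"y":0,"z":2,"spin":0},{"fingers":1,"x":-2,"y":0,"z":2,"spin":0},{"fingers":1,"x":-4,"y":0,"z":2,"spin":0},{"fingers":1,"x":-4,"y":0,"z":2,"spin":10},{"fingers":1,"x":-4,"y":0,"z":2,"spin":20}]'
python3 -c "
from h import *
S(CB,-.192,.045,.160,0)"
```

```text
time: 42.42
tool_pos: [0.5101, 0.1053, 0.32]
tool_rot: [-2.314, 1.569, -1.177]
contact_force: [-0.8, 0.2, -2.3]
opening: 0.0236
to (np.float64(0.4052), np.float64(0.0258), 0.16, -4.6) shift cm [  0.08   6.18 -11.63] spin 69.8 alt -110.2 jaw 65.2 j6 -1.08 down [ 0.    -0.001 -1.   ]
```

```bash
python3 -m jog '[{"fingers":1,"x":0,"y":2,"z":-3.8,"spin":10},{"fingers":1,"x":0,"y":4,"z":-7.6,"spin":20},{"fingers":1,"x":0,"y":6.2,"z":-11.6,"spin":30},{"fingers":1,"x":0,"y":6.2,"z":-11.6,"spin":40},{"fingers":1,"x":0,"y":6.2,"z":-11.6,"spin":50}]'
python3 -m jog '[{"fingers":1,"x":0,"y":0,"z":0,"spin":10},{"fingers":1,"x":0,"y":0,"z":0,"spin":19.8},{"fingers":1,"x":0,"y":0,"z":0,"spin":19.8}]'
python3 -m jog '[{"fingers":1,"x":2,"y":0,"z":0,"spin":0},{"fingers":1,"x":4,"y":0,"z":0,"spin":0},{"fingers":1,"x":4,"y":0,"z":0,"spin":0}]'
python3 -c "
from h import *
S(CB,-.135,.045,.120,0);ins(CB)"
```

```text
time: 43.05
tool_pos: [0.4052, 0.0252, 0.3201]
tool_rot: [-1.323, 1.569, -1.06]
contact_force: [0.9, -0.4, -3.3]
opening: 0.0237
time: 43.42
tool_pos: [0.4055, 0.0257, 0.3198]
tool_rot: [-1.364, 1.57, -1.438]
contact_force: [-0.1, -0.6, -4.2]
opening: 0.0236
time: 43.8
tool_pos: [0.4052, 0.0258, 0.2789]
tool_rot: [-3.012, 1.568, -3.084]
contact_force: [0.3, -0.7, -2.2]
opening: 0.0241
to (np.float64(0.462), np.float64(0.0212), 0.12, -4.6) shift cm [-0.04 -0.05  5.7 ] spin 0.4 alt -179.6 jaw -4.2 j6 -0.05 down [-0.003 -0.    -1.   ]
stop frame [-0.192  0.045] F [ 0.3 -0.6 -2.2] z 0.1197
```

```bash
python3 -m jog '[{"fingers":1,"x":0,"y":0,"z":1,"spin":0.4},{"fingers":1,"x":0,"y":0,"z":2,"spin":0.4},{"fingers":1,"x":0,"y":0,"z":2.8,"spin":0.4},{"fingers":1,"x":0,"y":0,"z":3.6,"spin":0.4},{"fingers":1,"x":0,"y":0,"z":4.4,"spin":0.4}]'
python3 -m jog '[{"fingers":1,"x":0,"y":0,"z":0.5,"spin":0},{"fingers":1,"x":0,"y":0,"z":1,"spin":0},{"fingers":1,"x":0,"y":0,"z":1.2,"spin":0},{"fingers":1,"x":0,"y":0,"z":1.2,"spin":0}]'
python3 -c "
from h import *
ins(CB)"
python3 -m jog '[{"fingers":1,"x":0,"y":0,"z":0.1,"spin":0},{"fingers":1,"x":0,"y":0,"z":0.2,"spin":0},{"fingers":1,"x":0,"y":0,"z":0.2,"spin":0}]'
python3 -c "
from h import *
ins(CB)"
python3 -m jog '[{"fingers":1,"x":0,"y":0,"z":0.1,"spin":0},{"fingers":1,"x":0,"y":0,"z":0.2,"spin":0},{"fingers":1,"x":0,"y":0,"z":0.2,"spin":0}]'
python3 -c "
from h import *
ins(CB)"
```

```text
time: 44.42
tool_pos: [0.4498, 0.0225, 0.2797]
tool_rot: [-3.061, 1.57, 3.14]
contact_force: [-2.1, 0.5, -2.0]
opening: 0.0237
time: 44.92
tool_pos: [0.4612, 0.0216, 0.2795]
tool_rot: [-3.023, 1.57, -3.105]
contact_force: [-3.1, 0.7, -3.3]
opening: 0.0235
stop frame [-0.1359  0.0453] F [-3.1  0.5 -3.3] z 0.1203
time: 45.3
tool_pos: [0.4622, 0.0215, 0.2793]
tool_rot: [-3.107, 1.566, 3.094]
contact_force: [-7.1, -0.3, 0.7]
opening: 0.0236
stop frame [-0.1349  0.0453] F [-7.  -0.9  0.7] z 0.1201
time: 45.68
tool_pos: [0.4633, 0.0214, 0.279]
tool_rot: [-3.115, 1.563, 3.085]
contact_force: [-11.1, 0.4, 2.4]
opening: 0.0238
stop frame [-0.1337  0.0454] F [-11.1  -0.5   2.4] z 0.1198
```

```bash
python3 -m jog '[{"fingers":1,"x":0,"y":0,"z":-2,"spin":0},{"fingers":1,"x":-2,"y":0,"z":-2,"spin":0},{"fingers":1,"x":-4.2,"y":0,"z":-2,"spin":0},{"fingers":1,"x":-4.2,"y":0,"z":-2,"spin":-10},{"fingers":1,"x":-4.2,"y":0,"z":-2,"spin":-20}]'
python3 -c "
from h import *
S(CB,-.055,.15,.160,90)"
```

```text
time: 46.3
tool_pos: [0.4461, 0.0228, 0.3226]
tool_rot: [-0.406, 1.566, -0.134]
contact_force: [-0.6, -0.1, -3.3]
opening: 0.0233
to (np.float64(0.5502), np.float64(0.1194), 0.16, 85.4) shift cm [ 0.38  6.51 12.62] spin -69.8 alt 110.2 jaw 15.6 j6 -0.39 down [ 0.004 -0.001 -1.   ]
```

```bash
python3 -m jog '[{"fingers":1,"x":0,"y":2,"z":4,"spin":-10},{"fingers":1,"x":0,"y":4,"z":8,"spin":-20},{"fingers":1,"x":0,"y":6.5,"z":12.6,"spin":-30},{"fingers":1,"x":0,"y":6.5,"z":12.6,"spin":-40},{"fingers":1,"x":0,"y":6.5,"z":12.6,"spin":-50}]'
python3 -m jog '[{"fingers":1,"x":0,"y":0,"z":0,"spin":-10},{"fingers":1,"x":0,"y":0,"z":0,"spin":-19.8},{"fingers":1,"x":0,"y":0,"z":0,"spin":-19.8}]'
python3 -m jog '[{"fingers":1,"x":2,"y":0,"z":0,"spin":0},{"fingers":1,"x":4.2,"y":0,"z":0,"spin":0},{"fingers":1,"x":4.2,"y":0,"z":-1.5,"spin":0},{"fingers":1,"x":4.2,"y":0,"z":-2.6,"spin":0},{"fingers":1,"x":4.2,"y":0,"z":-3.1,"spin":0}]'
python3 -c "
from h import *
ins(CB);S(CB,-.055,.115,.12,90)"
```

```text
time: 46.92
tool_pos: [0.5508, 0.1194, 0.3216]
tool_rot: [-1.114, 1.568, 0.032]
contact_force: [-0.8, 0.2, -2.8]
opening: 0.024
time: 47.3
tool_pos: [0.5504, 0.1187, 0.322]
tool_rot: [-1.441, 1.569, 0.042]
contact_force: [-1.2, -0.7, -3.0]
opening: 0.0239
time: 47.92
tool_pos: [0.5474, 0.0868, 0.2803]
tool_rot: [-1.66, 1.57, -0.178]
contact_force: [-0.2, -0.0, -2.5]
opening: 0.0237
stop frame [-0.0552  0.1172] F [-0.2 -0.  -2.5] z 0.1211
to (np.float64(0.5474), np.float64(0.0845), 0.12, 85.4) shift cm [ 0.11 -0.02 -0.23] spin -0.5 alt 179.5 jaw 84.9 j6 -1.46 down [ 0.001 -0.    -1.   ]
```

```bash
python3 -m jog '[{"fingers":1,"x":0,"y":0,"z":-0.2,"spin":-0.4},{"fingers":1,"x":0,"y":0,"z":-0.4,"spin":-0.4},{"fingers":1,"x":0,"y":0,"z":-0.4,"spin":-0.4}]'
python3 -c "
from h import *
ins(CB)"
python3 -m jog '[{"fingers":1,"x":0,"y":0,"z":-0.1,"spin":0},{"fingers":1,"x":0,"y":0,"z":-0.2,"spin":0},{"fingers":1,"x":0,"y":0,"z":-0.2,"spin":0}]'
python3 -c "
from h import *
ins(CB)"
python3 -m jog '[{"fingers":1,"x":0,"y":0,"z":2,"spin":0},{"fingers":1,"x":-4,"y":0,"z":4,"spin":0},{"fingers":1,"x":-9,"y":0,"z":6,"spin":0},{"fingers":1,"x":-14,"y":0,"z":8,"spin":0},{"fingers":1,"x":-16,"y":0,"z":10,"spin":0}]'
python3 - <<'E'
from h import *
state();S(CB,-.15,-.05,.27,0)
top=snap('top');side=snap('side')
fits([side],dict(a=[.547,.344,.16],b=[.542,.015,-.08],B=[.593,-.0345,-.08]))
im=np.hstack([cv2.resize(np.asarray(p['color'])[v:v+90,u:u+90],(390,390),interpolation=cv2.INTER_CUBIC) for p,u,v in((top,280,205),(side,275,220))])
cv2.imwrite('pics/B1.png',cv2.cvtColor(im,cv2.COLOR_RGB2BGR))
E
```

```text
time: 48.3
tool_pos: [0.547, 0.0847, 0.2802]
tool_rot: [-0.536, 1.569, 0.956]
contact_force: [0.3, 4.9, -1.4]
opening: 0.0235
stop frame [-0.0554  0.1151] F [-0.1  4.9 -1.4] z 0.121
time: 48.68
tool_pos: [0.5468, 0.0837, 0.2803]
tool_rot: [-0.266, 1.566, 1.226]
contact_force: [-0.3, 10.6, -0.5]
opening: 0.0242
stop frame [-0.0555  0.1142] F [-1.1 10.6 -0.5] z 0.1211
time: 49.3
tool_pos: [0.5546, 0.183, 0.4432]
tool_rot: [-1.543, 1.565, -0.051]
contact_force: [0.5, 0.5, -3.4]
opening: 0.0237
t 49.3 grasp [0.5546 0.183  0.284 ] jaw 85.5 F [ 0.5  0.5 -3.4] open 23.7
to (np.float64(0.4395), np.float64(-0.0723), 0.27, -4.6) shift cm [  1.35   9.47 -26.35] spin -89.9 alt 90.1 jaw 85.5 j6 -1.3 down [ 0.005 -0.    -1.   ]
a both [0.5508 0.3412 7.429 ] 0.275 single (array([0.5508, 0.3412, 7.429 ]), np.float64(0.275))
b both [ 0.542   0.0148 -4.5903] 0.775 single (array([ 0.542 ,  0.0148, -4.5903]), np.float64(0.775))
B both [ 0.5936 -0.0366 -1.2037] 0.413 single (array([ 0.5936, -0.0366, -1.2037]), np.float64(0.413))
```

View pics/B1.png

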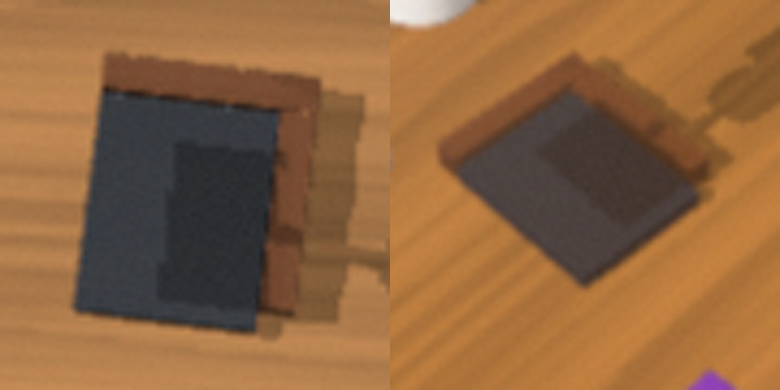

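Slate B touches both lips in both views; slate A's fit is unchanged. Now a closer rectified look at the free prongs and rail at z=0.115.

```bash
python3 - <<'E'
from h import *
top=snap('top');side=snap('side')
a=np.radians(-59.4);c0=np.array([.6315,-.331]);s=.0005
ex=np.array([np.cos(a),np.sin(a)]);ey=np.array([-np.sin(a),np.cos(a)])
# rack-frame rectified: row i -> X=.07-i*s ; col j -> Y=.1-j*s
W=400;H=300;out=[]
for p in(top,side):
    src=np.float32([[0,0],[W,0],[W,H],[0,H]])
    dst=np.float32([proj(p,(*(c0+X*ex+Y*ey),.115)) for X,Y in((.07,.1),(.07,-.1),(-.08,-.1),(-.08,.1))])
    o=cv2.warpPerspective(np.asarray(p['color']),cv2.getPerspectiveTransform(src,dst),(W,H),flags=cv2.INTER_CUBIC|cv2.WARP_INVERSE_MAP)
    o[140,::8]=255;o[::8,200]=255;out.append(o)
cv2.imwrite('pics/rk.png',cv2.cvtColor(cv2.resize(np.hstack(out),(800,300)),cv2.COLOR_RGB2BGR))
for nm,p in(('top',top),('side',side)):
    h=hsv(p);m=((h[...,2]>200)&(h[...,1]>80)&(h[...,1]<150)&(h[...,0]<24)).astype('uint8')
    n,l,st,ce=cv2.connectedComponentsWithStats(m)
    for i in range(1,n):
        if 25<st[i,4]<200:
            w=atz(p,ce[i],.15)[:2]-c0; 
            if np.linalg.norm(w)<.12: print(nm,st[i,4],ce[i].round(1),'rack frame@.15',np.round([w@ex,w@ey],4))
E
```

```text
top 61 [481.7 163.6] rack frame@.15 [0.0021 0.085 ]
top 60 [529.8 239.3] rack frame@.15 [ 0.0038 -0.0866]
side 90 [348.6 138.3] rack frame@.15 [-0.0054  0.0849]
```

View pics/rk.png

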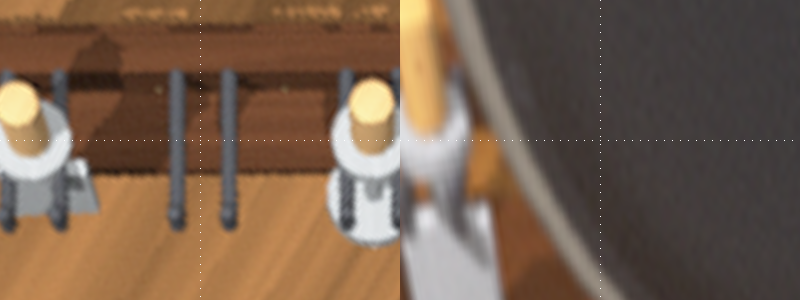

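Top panel in the rack frame: prongs at columns 177 and 228 (centre about -1 mm in Y), rail face at row 70, so X is within about 2 mm. That puts rack_free at about (0.6306, -0.3304) with yaw -59.4°. I'll carry the masher high, turning as it goes.

```bash
echo 'CR=(.6306,-.3304,-59.4)' >> h.py
python3 -m jog '[{"fingers":1,"x":0,"y":0,"z":-5,"spin":10},{"fingers":1,"x":0,"y":0,"z":-10,"spin":20},{"fingers":1,"x":0,"y":0,"z":-15,"spin":30},{"fingers":1,"x":0,"y":0,"z":-20,"spin":40},{"fingers":1,"x":0,"y":0,"z":-25,"spin":50}]'
python3 -m jog '[{"fingers":1,"x":0,"y":0,"z":0,"spin":10},{"fingers":1,"x":0,"y":0,"z":0,"spin":20},{"fingers":1,"x":0,"y":0,"z":0,"spin":30},{"fingers":1,"x":0,"y":0,"z":0,"spin":40},{"fingers":1,"x":0,"y":0,"z":0,"spin":50}]'
python3 -m jog '[{"fingers":1,"x":0,"y":0,"z":0,"spin":10},{"fingers":1,"x":0,"y":0,"z":0,"spin":20},{"fingers":1,"x":0,"y":0,"z":0,"spin":30},{"fingers":1,"x":0,"y":0,"z":0,"spin":40},{"fingers":1,"x":0,"y":0,"z":0,"spin":44.9}]'
python3 -c "
from h import *
state();S(CR,-.075,0,.284,0)"
```

```text
time: 50.12
tool_pos: [0.5341, -0.0698, 0.4379]
tool_rot: [2.521, 1.567, 3.133]
contact_force: [0.3, -1.0, -2.5]
opening: 0.0241
time: 50.75
tool_pos: [0.5344, -0.0683, 0.4378]
tool_rot: [-2.909, 1.567, 3.114]
contact_force: [-0.8, -0.4, -2.7]
opening: 0.0238
time: 51.38
tool_pos: [0.5344, -0.0683, 0.4378]
tool_rot: [-2.12, 1.567, 3.121]
contact_force: [-0.9, -0.4, -3.2]
opening: 0.0241
t 51.4 grasp [ 0.5344 -0.0683  0.2786] jaw -59.7 F [-0.9 -0.4 -3.2] open 24.1
to (np.float64(0.5924), np.float64(-0.2658), 0.284, -59.4) shift cm [-0.57 -4.95 19.98] spin -0.3 alt 179.7 jaw -59.7 j6 0.77 down [-0.004  0.    -1.   ]
```

```bash
python3 -m jog '[{"fingers":1,"x":0,"y":-1.2,"z":5,"spin":-0.3},{"fingers":1,"x":0,"y":-2.4,"z":10,"spin":-0.3},{"fingers":1,"x":0,"y":-3.6,"z":15,"spin":-0.3},{"fingers":1,"x":0,"y":-4.9,"z":20,"spin":-0.3},{"fingers":1,"x":0,"y":-4.9,"z":20,"spin":-0.3}]'
python3 -c "
from h import *
state();S(CR,-.075,0,.182,0)
top=snap('top');side=snap('side')
fits([top,side],dict(a=[.547,.344,.16],b=[.542,.015,-.08]))"
```

```text
time: 52.0
tool_pos: [0.5939, -0.2692, 0.4362]
tool_rot: [-2.24, 1.566, 3.005]
contact_force: [-0.5, 0.4, -2.7]
opening: 0.024
t 52.0 grasp [ 0.5939 -0.2692  0.277 ] jaw -59.4 F [-0.5  0.4 -2.7] open 24.0
to (np.float64(0.5924), np.float64(-0.2658), 0.182, -59.4) shift cm [ 9.5   0.08 -0.34] spin -0.0 alt 180.0 jaw -59.4 j6 0.5 down [-0.005  0.001 -1.   ]
a both [0.5466 0.3469 8.5269] 0.24 single (array([0.5468, 0.3468, 8.9742]), np.float64(0.044)) (array([ 0.5517,  0.3433, 10.2192]), np.float64(0.184))
b both [ 0.542   0.0148 -4.5946] 0.32 single (array([ 0.5405,  0.0147, -5.005 ]), np.float64(0.175)) (array([ 0.5421,  0.0149, -4.5813]), np.float64(0.142))
```

```bash
python3 -m jog '[{"fingers":1,"x":3,"y":0.1,"z":-0.3,"spin":0},{"fingers":1,"x":6,"y":0.1,"z":-0.3,"spin":0},{"fingers":1,"x":8.5,"y":0.1,"z":-0.3,"spin":0},{"fingers":1,"x":9.4,"y":0.1,"z":-0.3,"spin":0},{"fingers":1,"x":9.4,"y":0.1,"z":-0.3,"spin":0}]'
python3 - <<'E'
from h import *
ins(CR);S(CR,0,0,.182,0)
side=snap('side')
im=np.asarray(side['color'])[110:210,320:450].copy()
big=cv2.resize(im,(780,600),interpolation=cv2.INTER_CUBIC)
cv2.imwrite('pics/h1.png',cv2.cvtColor(big,cv2.COLOR_RGB2BGR))
a=np.radians(CR[2])
f=lambda X,Y,z:tuple(((proj(side,(CR[0]+X*np.cos(a)-Y*np.sin(a),CR[1]+X*np.sin(a)+Y*np.cos(a),z))-[320,110])*6).round().astype(int))
s=robot.observe()['tool_pos']
print('pred prong tips top L/R',f(-.038,.013,.129),f(-.038,-.013,.129),'stem bottom/top',((proj(side,(s[0],s[1],s[2]-.1592-.1055))-[320,110])*6).round(),((proj(side,(s[0],s[1],s[2]-.1592-.0455))-[320,110])*6).round())
E
```

```text
time: 52.72
tool_pos: [0.5936, -0.261, 0.3456]
tool_rot: [-2.559, 1.57, 2.693]
contact_force: [-0.4, 0.2, -2.8]
opening: 0.0237
stop frame [-0.0786  0.0035] F [-0.4 -0.2 -2.8] z 0.1864
to (np.float64(0.6306), np.float64(-0.3304), 0.182, -59.4) shift cm [ 0.44 -0.39  7.86] spin 0.3 alt -179.7 jaw -59.1 j6 0.5 down [-0.001  0.    -1.   ]
pred prong tips top L/R (np.int64(314), np.int64(269)) (np.int64(371), np.int64(275)) stem bottom/top [316. 408.] [324. 301.]
```

View pics/h1.png

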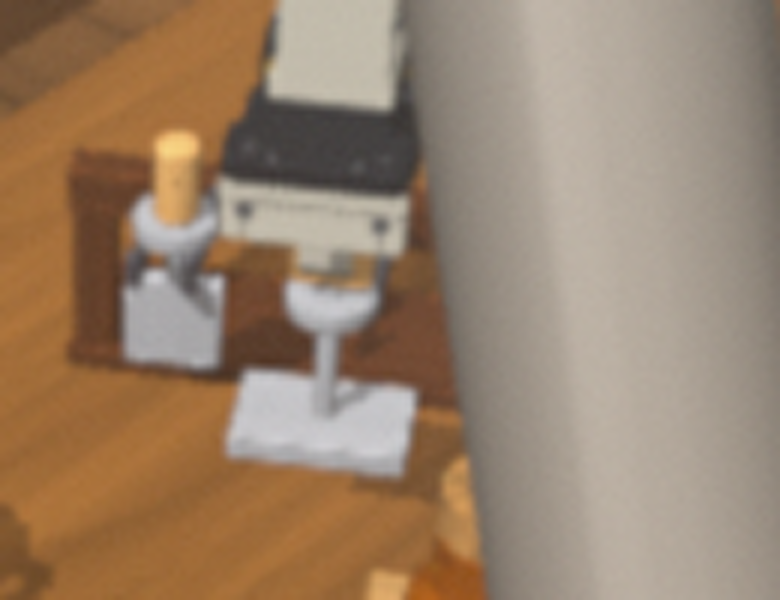

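The side crop shows the stem at x=325 against a prediction of 316, and the scraper's handle top at (178,140). I'll take the stem's offset relative to the scraper so the camera bias cancels.

```bash
python3 - <<'E'
from h import *
side=snap('side');a=np.radians(CR[2]);ey=np.array([-np.sin(a),np.cos(a)]);ex=np.array([np.cos(a),np.sin(a)])
def yline(px,z,X):  # solve rack Y with X known: intersect pixel ray at height z
    w=atz(side,(px[0]/6+320,px[1]/6+110),z)[:2]-CR[:2]; return np.round([w@ex,w@ey],4)
print('scraper handle top',yline((178,140),.163,0),'collar bottom mid',yline((176,216),.123,0))
s=robot.observe();g=s['tool_pos'][2]-robot.pinch_z
print('stem at foot top',yline((325,410),g-.1055,0),'stem at collar',yline((327,335),g-.0455-.012,0),'foot corners underside',[yline(q,g-.1175,0) for q in((228,458),(402,475))])
ins(CR)
f=lambda X,Y,z:((proj(side,(*(np.array(CR[:2])+X*ex+Y*ey),z))-[320,110])*6).round()
print('pred scraper top',f(0,.085,.163))
E
```

```text
scraper handle top [0.0009 0.0837] collar bottom mid [-0.0019  0.0832]
stem at foot top [-0.0797 -0.0008] stem at collar [-0.0868  0.0001] foot corners underside [array([-0.1074,  0.0388]), array([-0.1037, -0.04  ])]
stop frame [-0.078   0.0035] F [-0.1 -0.6 -3. ] z 0.1878
pred scraper top [175. 141.]
```

```bash
python3 -m jog '[{"fingers":1,"x":0.2,"y":-0.1,"z":1.5,"spin":0.3},{"fingers":1,"x":0.2,"y":-0.1,"z":3,"spin":0.3},{"fingers":1,"x":0.2,"y":-0.1,"z":4.5,"spin":0.3},{"fingers":1,"x":0.2,"y":-0.1,"z":6,"spin":0.3},{"fingers":1,"x":0.2,"y":-0.1,"z":7.5,"spin":0.3}]'
python3 -c "
from h import *
ins(CR)"
python3 -m jog '[{"fingers":1,"x":0,"y":0,"z":0.4,"spin":0},{"fingers":1,"x":0,"y":0,"z":0.4,"spin":0}]'
python3 -c "
from h import *
ins(CR);S(CR,.002,.0025,.1605,0)"
```

```text
time: 53.45
tool_pos: [0.6316, -0.327, 0.3453]
tool_rot: [0.416, 1.568, -0.621]
contact_force: [0.6, 0.1, -2.7]
opening: 0.0238
stop frame [-0.0024  0.0026] F [ 0.2  0.5 -2.7] z 0.1861
time: 53.7
tool_pos: [0.6333, -0.3299, 0.3442]
tool_rot: [0.575, 1.57, -0.463]
contact_force: [0.4, 0.2, -2.6]
opening: 0.0237
stop frame [0.001  0.0025] F [ 0.1  0.4 -2.6] z 0.185
to (np.float64(0.6338), np.float64(-0.3308), 0.1605, -59.4) shift cm [2.45 0.   0.1 ] spin -0.0 alt 180.0 jaw -59.4 j6 0.45 down [ 0. -0. -1.]
```

```bash
python3 -m jog '[{"fingers":1,"x":0.7,"y":0,"z":0.1,"spin":0},{"fingers":1,"x":1.4,"y":0,"z":0.1,"spin":0},{"fingers":1,"x":2,"y":0,"z":0.1,"spin":0},{"fingers":1,"x":2,"y":0,"z":0.1,"spin":0}]'
python3 -c "
from h import *
ins(CR)"
python3 -m jog '[{"fingers":1,"x":0.2,"y":0,"z":0,"spin":0},{"fingers":1,"x":0.3,"y":0,"z":0,"spin":0},{"fingers":1,"x":0.3,"y":0,"z":0,"spin":0}]'
python3 -c "
from h import *
ins(CR)"
python3 -m jog '[{"fingers":1,"x":0.15,"y":0,"z":0,"spin":0},{"fingers":1,"x":0.3,"y":0,"z":0,"spin":0},{"fingers":1,"x":0.3,"y":0,"z":0,"spin":0}]'
python3 -c "
from h import *
ins(CR)"
```

```text
time: 54.2
tool_pos: [0.6337, -0.3307, 0.3227]
tool_rot: [-2.659, 1.569, 2.587]
contact_force: [0.5, 0.0, -3.1]
opening: 0.024
stop frame [0.0019 0.0025] F [ 0.2  0.5 -3.1] z 0.1635
time: 54.58
tool_pos: [0.6338, -0.3309, 0.3208]
tool_rot: [0.042, 1.571, -0.995]
contact_force: [-0.9, -0.6, -2.8]
opening: 0.0235
stop frame [0.0021 0.0025] F [ 0.1 -1.1 -2.8] z 0.1616
time: 54.95
tool_pos: [0.6337, -0.3308, 0.3201]
tool_rot: [0.367, 1.569, -0.67]
contact_force: [-3.4, 2.0, 7.0]
opening: 0.024
stop frame [0.0019 0.0025] F [-3.5 -1.9  7. ] z 0.1609
```

```bash
python3 -c "
from h import *
top=snap('top');side=snap('side')
fits([top,side],dict(a=[.547,.344,.16],b=[.542,.015,-.08]))"
python3 -m jog '[{"fingers":1,"x":-0.15,"y":0,"z":0,"spin":0},{"fingers":1,"x":-0.15,"y":0,"z":0,"spin":0}]'
python3 -c "
from h import *
ins(CR)"
python3 -m jog '[{"fingers":0.6,"x":0,"y":0,"z":0,"spin":0},{"fingers":0.4,"x":0,"y":0,"z":0,"spin":0},{"fingers":0.4,"x":0,"y":0,"z":0,"spin":0},{"fingers":0.4,"x":0,"y":0,"z":0,"spin":0}]'
python3 -m jog '[{"fingers":0.4,"x":-1.5,"y":0,"z":0,"spin":0},{"fingers":0.4,"x":-4,"y":0,"z":0,"spin":0},{"fingers":0.4,"x":-9,"y":0,"z":0,"spin":0},{"fingers":0.4,"x":-14,"y":0,"z":0,"spin":0},{"fingers":0.4,"x":-14,"y":0,"z":-5,"spin":0}]'
python3 -m jog '[{"fingers":0.4,"x":0,"y":0,"z":-6,"spin":0},{"fingers":0.4,"x":0,"y":-3,"z":-12,"spin":0},{"fingers":0.4,"x":0,"y":-8,"z":-16,"spin":0},{"fingers":0.4,"x":0,"y":-12,"z":-20,"spin":0},{"fingers":0.4,"x":0,"y":-16,"z":-24,"spin":0}]'
python3 - <<'E'
from h import *
state();top=snap('top','fin_top');side=snap('side','fin_side')
fits([top,side],dict(a=[.547,.344,.16],b=[.542,.015,-.08]))
im=np.hstack([cv2.resize(np.asarray(top['color'])[110:410,110:560],(480,320)),cv2.resize(np.asarray(side['color'])[100:400,160:460],(320,320))])
cv2.imwrite('pics/fin.png',cv2.cvtColor(im,cv2.COLOR_RGB2BGR))
E
```

```text
a both [0.5466 0.3469 8.6381] 0.237 single (array([0.5468, 0.3468, 8.8966]), np.float64(0.043)) (array([ 0.5517,  0.3433, 10.2192]), np.float64(0.182))
b both [ 0.5419  0.0144 -3.2508] 0.555 single (array([ 0.5425,  0.0157, -2.0268]), np.float64(0.407)) (array([ 0.5421,  0.0149, -4.5813]), np.float64(0.143))
time: 55.3
tool_pos: [0.6338, -0.3309, 0.3201]
tool_rot: [0.411, 1.57, -0.626]
contact_force: [-0.8, 0.2, 5.1]
opening: 0.0237
stop frame [0.0021 0.0025] F [-0.6 -0.5  5.1] z 0.1609
time: 55.8
tool_pos: [0.6339, -0.3309, 0.319]
tool_rot: [-2.234, 1.571, 3.011]
contact_force: [-0.7, -0.2, 0.2]
opening: 0.0543
time: 56.42
tool_pos: [0.6093, -0.29, 0.4662]
tool_rot: [0.453, 1.555, -0.587]
contact_force: [0.2, -0.5, 0.1]
opening: 0.0552
time: 57.05
tool_pos: [0.3465, -0.1616, 0.4604]
tool_rot: [0.299, 1.568, -0.738]
contact_force: [0.6, -0.3, 0.3]
opening: 0.0552
t 57.0 grasp [ 0.3465 -0.1616  0.3012] jaw -59.4 F [ 0.6 -0.3  0.3] open 55.2
a both [0.5473 0.3474 8.0906] 0.241 single (array([0.547 , 0.3469, 8.847 ]), np.float64(0.045)) (array([ 0.5517,  0.3433, 10.243 ]), np.float64(0.186))
b both [ 0.5415  0.0148 -3.0392] 0.212 single (array([ 0.541 ,  0.0153, -4.048 ]), np.float64(0.048)) (array([ 0.5421,  0.0149, -4.5813]), np.float64(0.158))
```

View pics/fin.png

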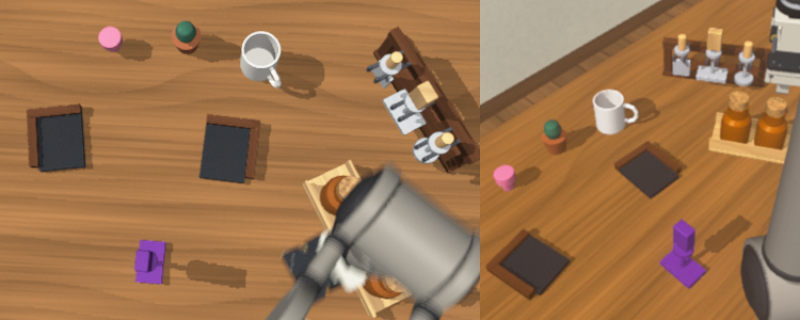

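Slates are home, the masher hangs between its upright neighbours, and nothing else moved. I'll park the arm clear of the jars for one last close check.

```bash
python3 -m jog '[{"fingers":0.4,"x":-2,"y":4,"z":4,"spin":0},{"fingers":0.4,"x":-4,"y":4,"z":8,"spin":0},{"fingers":0.4,"x":-4,"y":0,"z":13,"spin":0},{"fingers":0.4,"x":-4,"y":-4,"z":18,"spin":0},{"fingers":0.4,"x":-4,"y":-8,"z":23,"spin":0}]'
python3 -m jog '[{"fingers":0.4,"x":0,"y":-4,"z":4,"spin":0},{"fingers":0.4,"x":0,"y":-8,"z":6,"spin":0},{"fingers":0.4,"x":0,"y":-8,"z":6,"spin":0},{"fingers":0.4,"x":0,"y":-8,"z":6,"spin":0}]'
python3 - <<'E'
from h import *
state();top=snap('top');side=snap('side')
C=lambda p,u,v,w,h:cv2.resize(np.asarray(p['color'])[v:v+h,u:u+w],(260,260),interpolation=cv2.INTER_CUBIC)
r1=np.hstack([C(top,130,200,90,90),C(top,280,205,90,90),C(top,390,260,120,120)])
r2=np.hstack([C(side,160,305,90,90),C(top,450,130,120,120),C(side,330,120,120,120)])
cv2.imwrite('pics/fin2.png',cv2.cvtColor(np.vstack([r1,r2]),cv2.COLOR_RGB2BGR))
fits([top,side],dict(a=[.547,.344,.16],b=[.542,.015,-.08]))
E
```

```text
time: 57.78
tool_pos: [0.3972, -0.3987, 0.5004]
tool_rot: [0.223, 1.568, -0.814]
contact_force: [1.6, -0.9, -0.5]
opening: 0.0548
time: 58.28
tool_pos: [0.3593, -0.4888, 0.4998]
tool_rot: [0.561, 1.57, -0.476]
contact_force: [-0.6, 0.6, -0.2]
opening: 0.0548
t 58.3 grasp [ 0.3593 -0.4888  0.3406] jaw -59.4 F [-0.6  0.6 -0.2] open 54.8
a both [0.5469 0.3471 9.1505] 0.23 single (array([0.5467, 0.3469, 8.8478]), np.float64(0.043)) (array([ 0.5517,  0.3433, 10.2192]), np.float64(0.18))
b both [ 0.5415  0.0147 -3.1189] 0.199 single (array([ 0.5409,  0.0146, -4.487 ]), np.float64(0.048)) (array([ 0.5448,  0.0116, -3.537 ]), np.float64(0.142))
```

View pics/fin2.png

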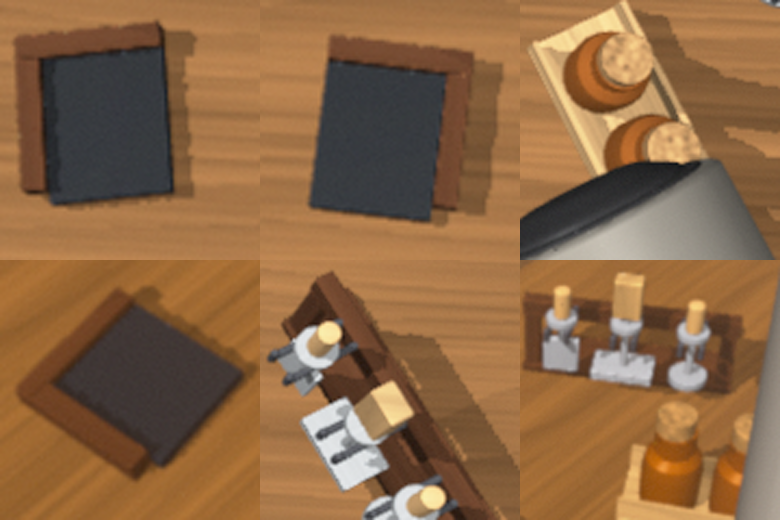

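```bash
python3 -c "
from h import *
print(robot.hand_in())"
```

```text
the job is handed in; nothing more can be done
None
```

The job is done and handed in at about 58 s of the 210 s allowed. It reported no verdict.

- **Stoppers:** Three stoppers were out. Each went into its own jar, released where the head meets the rim. A picture after placing showed all three seated. In the last picture the arm hid the right-hand jar, so only the other two were seen again.
- **Slates:** I pushed both slates home with the masher foot only. On each I pushed until the force rose to about 10 N (8–14 N) against both lips, and finished with a light press on the side lip. The last pictures show both slates touching both lips.
- **Masher:** Once both slates were home, I lowered it onto the middle prongs. It took its weight at a grasp height of 161 mm against the expected 160.5 mm. The last pictures show it hanging level between two undisturbed neighbours.
- **Other things:** The mug, cactus and look-alikes were left alone. I saw no slate get knocked aside during the run.

**Checks that disagreed:** The two cameras' slate fits differ by up to 6 mm and 1.4°. The side-camera fits matched the slate outlines poorly (18% and 14% mismatch, against about 5% from the top). For the slates' seating I went by the push forces and the close pictures.

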